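# Rock the blender battery into its charging dock

## Robot

A 6-joint arm with a two-finger parallel gripper is mounted at the origin on a cart in front of the work surface, level with it; the furniture and walls round the work are solid. World frame = base frame: x ahead of the robot, y to its left, z up, the work surface at z = 0. Lengths are in m, angles in rad, forces in N, time in s.
With the tool pointing down it reaches from about 0.4 to 0.825 m from the base axis. Payload 7 kg.
Tool frame: the origin (TCP) lies midway between the tips of the shut fingers; the grasp point (between the pads) lies 19 mm behind it (env.tcp_to_grasp is the distance from the TCP to the grasp point, in m); z points along the fingers, y is the direction in which the jaws open and shut (so a half turn about z gives the same grasp; the last joint's range is limited). The gripper opens to 85 mm and grips with 20 to 120 N. Pads are 22 mm wide; open, the fingers measure 114 mm over their backs; the gripper's body (76 mm by 85 mm) begins 54 mm behind the grasp point. The pads swing forward as they close: fully open they stand 13 mm farther back than shut.
Start: joints at [-1.034, 0.359, 0.012, 0, -1.224, -0.288], TCP at [0.166, -0.654, 0.231] pointing down, gripper open.
Joint ranges: [-3.07, 3.07], [-1.43, 2.12], [-1.02, 1.25], [-3.03, 1.67], [-3.05, -0], [-3.03, 3.03]. Speed limits (rad/s): [2.39, 2.39, 3.01, 3.14, 3.14, 3.14].

## Interface

Orientations are given as a unit quaternion [x, y, z, w].
In Python, from rig import env, eyes gives the robot as it stands.
- The arm moves only by the tool arm_command, never from a script. Its argument "series" is a list of rows, each an object of numbers: "tx", "ty", "tz": the shift along the tool's x, y, z in cm; "wx", "wy", "wz": the turn, a rotation vector about the tool's x, y, z in rad. In form: [{"tx": .., "ty": .., "tz": .., "wx": .., "wy": .., "wz": ..}, ...]. A call has exactly 5 rows; each row shifts and turns the pose as measured when the row begins, along the tool's axes as they then stand; what a row does not reach is not made up. A row lasts 1/12 s, in which the tool goes at most 41.7 mm and 7.16 degrees, less where a joint would pass 70% of its speed; a pose out of reach is approached as far as the arm can. A call is refused whole if a number of a shift passes 4.17 or a number of a turn 0.125, either way. A call with a gripper value outside its range is refused whole. "jaw" is the opening, from 0 (shut) to 1 (fully open), set as the call begins (left out, the last holds). The fingers move at their own pace and stop on an object; "force" is the grip in N (left out, the last holds). Time passes only in rows, so rows that do not move let the fingers close, or fill a call up. It gives the time, the measured TCP pose, the force and the opening at its end, in the units of the state.
- env.sense(): the state, without advancing time (a new reading comes with each control period).
- eyes.capture(name): name is "scene" or "top" or "wrist"; returns (picture, depth): 480x640x3 uint8, blue, green, red; 480x640 float32, m along the optical axis (not along the pixel's ray), 0 where there is no reading.
- eyes.get_calibration(name): a dict with "camera_matrix" (3x3 intrinsics, pixels), "xyz" and "orientation" of the camera in the world. Camera axes: x right, y down, z forward; pixel columns grow to the right and rows downward; lengths in m; the calibration is good to about 2 mm. A picture is of the moment at which its call begins: read the wrist's pose just before it. get_calibration takes no time and is no camera call; for the wrist camera it gives the pose at the moment of the call.
- env.finish_job(): hands the job in, once; it reports no verdict.
Trained networks look in the newest picture that a camera, given by its name, has taken for a name from the list of things; names that differ only in an ending like _2 or _b are one class to them, and where a whole thing is asked for, a point or a joint stands for the part that bears it (a point fixed in the world has none). Each returns a list of dicts, best first, with "conf" (0 to 1); they miss things now and then, are a little off and sometimes report something else, mostly with a low value. They report only what shows in the picture. A call takes as long as a camera call. They do not tell look-alikes from the thing itself.
- eyes.boxes_of(camera, thing): "uv" ([column, row] in pixels, amid what is visible of it).
- eyes.place_of(camera, thing): "uv" ([column, row] in pixels: a listed point, or the origin of a listed thing).
The state is a dict: "clock": time; "joints": joint angles; "joint_velocities": joint speeds; "joint_torque": joint torques, N m; "tcp_pos": TCP position; "ee_rot": TCP orientation; "wrist_force": force on the tool from outside, world axes, zero at the start; "wrist_torque": the same for the moment, N m; "gripper_width": finger opening in m.
Only numpy, scipy, OpenCV 4.12 (cv2) and the standard library are available. Lean on these libraries where they do the work, as an engineer would, in place of code of your own. Each camera call takes 0.05 s, during which the arm holds its last target.

## Task

Put the loose battery pack into the pocket of the charging dock: hold it at a slant, enter its contact end first and push it back against the springy contacts, then rock the raised end down until the pack lies flat and fully home, and let go. Go gently, so that the dock is never struck or pressed hard, and leave the other things on the worktop where they are.

Things in the scene. Friction and masses are not known exactly. Their poses are not given: they have to be found in the camera images.
- battery_center (a point): Centre (half-way up) of the loose battery pack: a grey block 76 mm long (x), 40 mm wide (y), 40 mm high (z), about 0.24 kg, lying on its underside, z up. Its +x end is the contact end (two small brass pads low on the end face); four dark ribs on top mark the other end. Grip it across the 40 mm width, fingertips 17 mm or more above the underside: the lower 14 mm go into the pocket.
- battery_contact (a point): On the middle of the pack's contact end face (its +x end), 5.5 mm above its underside. Same axes as battery_center.
- dock_pocket (a point): NOMINAL centre of the pocket's floor, 10 mm above the worktop; x along the pocket to the contact end, z up. The white tray with the pocket is clamped on the dock's base up to 5 mm either way along x from this point: feel for it. Pocket 79 mm long (ends at x = -39.5, +39.5 from its own centre), 42.4 mm wide. Side and -x walls stand 14 mm above the floor, inner top edges bevelled 2.5 mm.
- dock_contact (a point): Nominal point where battery_contact is when the pack is fully home: x = +36.5, y = 0, 5.5 mm above the pocket floor; the true one is shifted with the tray. Axes of the dock. The wall at the contact end (x = +39.5 from the pocket's centre) stands only 9 mm above the floor; from x = +47.5 on the housing is 14 mm high.
- dock_seat (a point): Nominal place of battery_center when the pack is fully home: x = -1.5, y = 0, 20 mm above the pocket floor; the true one is shifted with the tray. The pack's x axis then points along the dock's x axis. Axes of the dock.
- spring_contact (a joint): Travel of the two brass spring contacts that stick out of the contact-end wall, 2 to 7 mm above the pocket floor. 0: at rest, tips 7 mm in front of that wall; grows to 0.0065 m as they are pushed along +x; about 0.004 with the pack home. 1.8 N at the start plus 0.9 N per mm. They do not yield downward, and leave too little length for the pack to go straight down.
- battery: The battery pack; origin at the centre of its underside, 20 mm below battery_center, same axes.
- dock: The charging dock: grey base plate 132 x 66 mm fixed to the worktop, on it the white tray (114 x 60 mm, top 24 mm above the worktop) with the open pocket; origin on the worktop, 10 mm below dock_pocket, same axes. Stay well below 40 N on it with the pack and 25 N with the fingers; 10 to 15 N do the job.
- tin_small: Bystander, loose: short food tin, 75 mm across, 58 mm tall; origin at the centre of its underside.
- salt_shaker: Bystander, loose: salt shaker, 44 mm across, 90 mm tall; origin at the centre of its underside.
- jam_jar: Bystander, loose: jam jar with a lid, 69 mm across, 86 mm tall; origin at the centre of its underside.
There are look-alikes about, which are no part of the job. Leave any blue or orange look-alike of the battery alone.

How it is judged:
By the outcome, as a careful person would: the job done as asked, in the order asked, and still so for the second after the job is handed in, with the robot touching nothing.
It also fails if it takes over 61 s, if anything falls off the work surface, if the arm or the gripper's body presses on something with over 40 N, if the wrist force passes 120 N, or if a joint passes its speed limit or range.

## Working session

There is one attempt and no reset: what is moved stays moved. The work goes in short steps, Python scripts to look and compute and a tool call to move; the robot and the scene stay as the last step left them, time stands still between calls to the robot, and variables do not carry over. Pictures are saved under pics/ and viewed, and the job is handed in when it is done.

Besides the shell and the picture viewer there is one more tool, called after ">>>" as a command line: name --argument value ..., lists and objects as JSON in quotes. arm_command: Moves the arm, as the interface text tells. Its arguments: {"type":"object","properties":{"series":{"type":"array"},"jaw":{"type":"number"},"force":{"type":"number"}},"required":["series"]}

```bash
ls; mkdir -p pics
cat > h.py <<'E'
import numpy as np, cv2
from scipy.spatial.transform import Rotation as R
from rig import env, eyes
def cap(n,f):
    c=eyes.get_calibration(n); p,d=eyes.capture(n); cv2.imwrite('pics/'+f,p); return p,d,c
def ray(c,uv):
    K=np.array(c['camera_matrix']); Rm=R.from_quat(c['orientation']).as_matrix() if np.size(c['orientation'])==4 else np.array(c['orientation'])
    return np.array(c['xyz']),Rm@np.linalg.solve(K,[uv[0],uv[1],1.])
def onz(c,uv,z):
    o,d=ray(c,uv); return o+d*(z-o[2])/d[2]
def dep(c,d,uv):
    o,r=ray(c,uv); return o+r*d[int(round(uv[1])),int(round(uv[0]))]
def tri(rs):
    A=0;b=0
    for o,d in rs:
        d=d/np.linalg.norm(d);P=np.eye(3)-np.outer(d,d);A=A+P;b=b+P@o
    return np.linalg.solve(A,b)
E
python3 - <<'E'
from h import *
print(env.sense(), env.tcp_to_grasp)
for n in ['scene','top']:
    p,d,c=cap(n,n+'0.png'); print(n,c)
    for t in ['battery_center','battery_contact','dock_pocket','dock_contact','dock_seat','tin_small','salt_shaker','jam_jar']:
        print(t,[(np.round(x['uv'],1).tolist(),round(x['conf'],2)) for x in eyes.place_of(n,t)])
E
```

```text
pics
{'clock': 0.0, 'joints': array([-1.03387637e+00,  3.59408186e-01,  1.10368518e-02, -3.29732915e-04,
       -1.22409496e+00, -2.88094882e-01]), 'joint_velocities': array([ 0.00143569, -0.00102144,  0.00014509,  0.0002585 , -0.00047461,
        0.00106213]), 'joint_torque': array([-2.19362032e-04, -5.83315802e+01,  2.93418789e+01,  6.93669498e+00,
       -5.95661739e-03, -1.40018531e-05]), 'tcp_pos': array([ 0.16607049, -0.65374782,  0.23034401]), 'ee_rot': array([-1.24036070e-01,  9.92277346e-01,  8.27090727e-04, -1.92744905e-04]), 'wrist_force': array([-0.15865213,  0.51822792, -0.46626758]), 'wrist_torque': array([ 0.01322241, -0.0300883 , -0.00026712]), 'gripper_width': 0.08549198370020486} 0.0187
scene {'camera_matrix': array([[595.25528116,   0.        , 312.26967851],
       [  0.        , 595.25528116, 241.23856182],
       [  0.        ,   0.        ,   1.        ]]), 'xyz': array([-0.02031414,  1.00126391,  0.73943129]), 'orientation': array([-0.2031077 ,  0.84390383, -0.48573994,  0.10310329])}
battery_center [([273.9, 316.3], 0.71), ([337.6, 239.9], 0.7), ([317.3, 358.
[... 408 characters left out ...]
, 588.3853728 , 245.93454935],
       [  0.        ,   0.        ,   1.        ]]), 'xyz': array([ 0.39794129, -0.02777735,  1.49469844]), 'orientation': array([ 0.7076886 , -0.70592924,  0.02013803, -0.02086187])}
battery_center [([239.0, 263.2], 0.93), ([211.0, 314.5], 0.91), ([321.6, 235.0], 0.73), ([373.4, 256.7], 0.64)]
battery_contact [([241.6, 246.2], 0.87), ([219.2, 298.3], 0.56), ([366.4, 245.0], 0.56), ([319.4, 213.8], 0.3)]
dock_pocket [([320.0, 235.8], 0.91)]
dock_contact [([320.0, 212.5], 0.92)]
dock_seat [([323.2, 232.4], 0.6)]
tin_small [([420.7, 197.7], 0.57), ([319.2, 236.0], 0.55), ([238.6, 262.9], 0.46)]
salt_shaker [([339.0, 174.1], 0.55)]
jam_jar [([444.0, 252.8], 0.69)]
```

View pics/scene0.png

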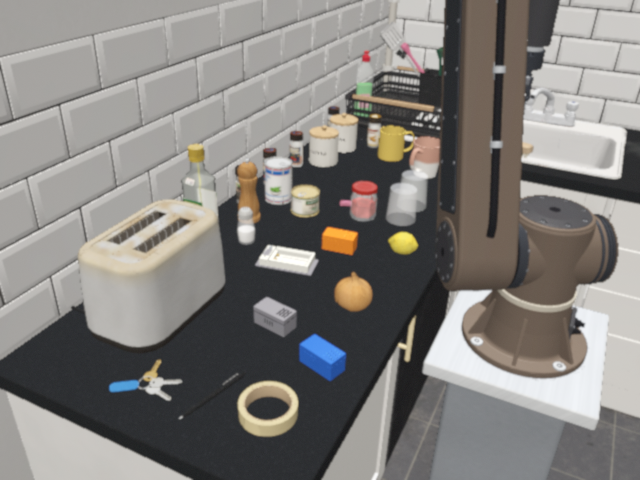

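View pics/top0.png

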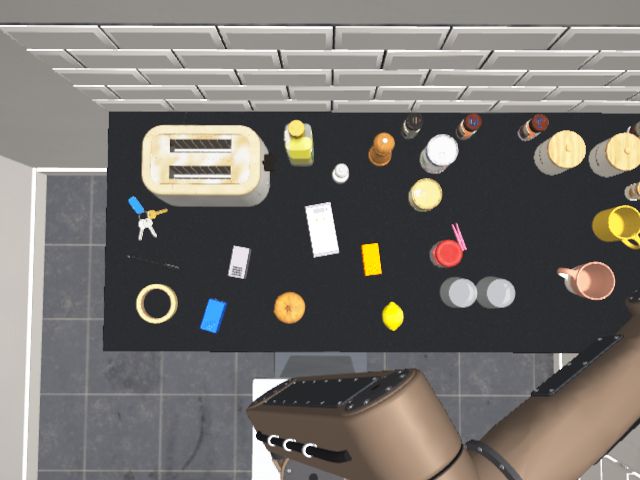

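The grey pack is at top (239,263) with its ribs toward the lower end. The white dock is at about (322,230), contact end upward. The blue and orange blocks are decoys.

Run:
```python
from h import *
s=eyes.get_calibration('scene');t=eyes.get_calibration('top')
P=[('bc',(273.9,316.3),(239,263.2)),('bcon',(259.8,313.3),(241.6,246.2)),('pocket',(295.2,261.3),(320,235.8)),('dcon',(275.9,255.6),(320,212.5)),('seat',(289.4,252.6),(323.2,232.4))]
for n,a,b in P: print(n,tri([ray(s,a),ray(t,b)]).round(4), onz(t,b,.02).round(4))
p=cv2.imread('pics/top0.png'); q=p[170:290,200:400]; cv2.imwrite('pics/topz.png',cv2.resize(q,None,fx=4,fy=4,interpolation=cv2.INTER_CUBIC))
```

```text
bc [0.4411 0.1954 0.0226] [0.4397 0.195  0.02  ]
bcon [0.481  0.1893 0.0119] [0.4824 0.189  0.02  ]
pocket [ 0.5066 -0.009   0.0163] [ 0.509  -0.0078  0.02  ]
dcon [ 0.5621 -0.0105  0.0148] [ 0.5679 -0.0076  0.02  ]
seat [ 0.5188 -0.0149  0.032 ] [ 0.5176 -0.0158  0.02  ]
```

View pics/topz.png

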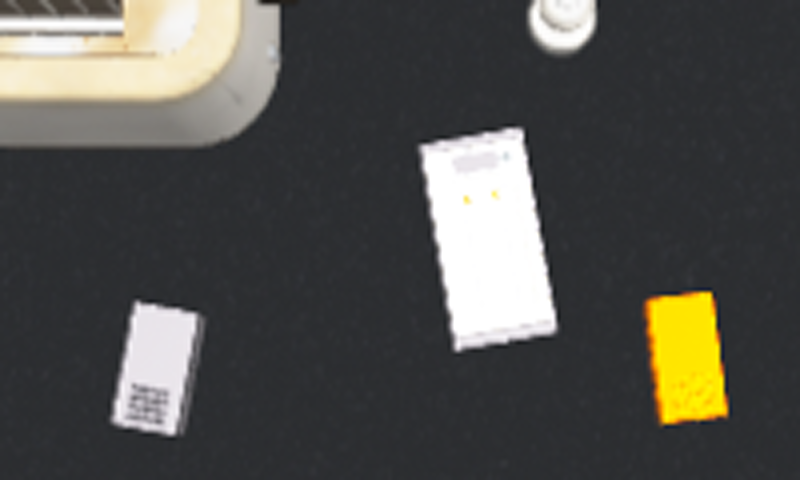

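>>> arm_command --series '[{"tx": -2.88,"ty": 2.74},{"tx": -2.88,"ty": 2.74},{"tx": -2.88,"ty": 2.74},{"tx": -2.88,"ty": 2.74},{"tx": -2.88,"ty": 2.74}]'

```text
validation failed for argument at $.se...
```

>>> arm_command --series '[{"tx": -2.88,"ty": 2.74},{"tx": -2.88,"ty": 2.74},{"tx": -2.88,"ty": 2.74},{"tx": -2.88,"ty": 2.74},{"tx": -2.88,"ty": 2.74}]'

```text
validation failed for argument at $.se...
```

All six fields are needed in each row.

>>> arm_command --series '[{"tx": -2.88,"ty": 2.74,"tz": 0,"wx": 0,"wy": 0,"wz": 0},{"tx": -2.88,"ty": 2.74,"tz": 0,"wx": 0,"wy": 0,"wz": 0},{"tx": -2.88,"ty": 2.74,"tz": 0,"wx": 0,"wy": 0,"wz": 0},{"tx": -2.88,"ty": 2.74,"tz": 0,"wx": 0,"wy": 0,"wz": 0},{"tx": -2.88,"ty": 2.74,"tz": 0,"wx": 0,"wy": 0,"wz": 0}]'

```text
clock: 1.32
tcp_pos: [0.2709, -0.4859, 0.228]
ee_rot: [-0.119, 0.993, 0.001, -0.001]
wrist_force: [1.9, 0.5, -0.1]
gripper_width: 0.0851
```

>>> arm_command --series '[{"tx": -2.88,"ty": 2.74,"tz": 0,"wx": 0,"wy": 0,"wz": 0},{"tx": -2.88,"ty": 2.74,"tz": 0,"wx": 0,"wy": 0,"wz": 0},{"tx": -2.88,"ty": 2.74,"tz": 0,"wx": 0,"wy": 0,"wz": 0},{"tx": -2.88,"ty": 2.74,"tz": 0,"wx": 0,"wy": 0,"wz": 0},{"tx": -2.88,"ty": 2.74,"tz": 0,"wx": 0,"wy": 0,"wz": 0}]'

```text
clock: 1.73
tcp_pos: [0.3816, -0.3104, 0.2291]
ee_rot: [-0.118, 0.993, -0.0, -0.0]
wrist_force: [2.1, -1.3, -0.9]
gripper_width: 0.0852
```

>>> arm_command --series '[{"tx": -1.25,"ty": 3.7,"tz": 0,"wx": 0,"wy": 0,"wz": 0},{"tx": -1.25,"ty": 3.7,"tz": 0,"wx": 0,"wy": 0,"wz": 0},{"tx": -1.25,"ty": 3.7,"tz": 0,"wx": 0,"wy": 0,"wz": 0},{"tx": -1.25,"ty": 3.7,"tz": 0,"wx": 0,"wy": 0,"wz": 0},{"tx": -1.25,"ty": 3.7,"tz": 0,"wx": 0,"wy": 0,"wz": 0}]'

```text
clock: 2.15
tcp_pos: [0.4018, -0.1074, 0.23]
ee_rot: [-0.119, 0.993, -0.001, 0.002]
wrist_force: [1.3, -0.5, -0.2]
gripper_width: 0.0857
```

>>> arm_command --series '[{"tx": -1.25,"ty": 3.7,"tz": 0,"wx": 0,"wy": 0,"wz": 0},{"tx": -1.25,"ty": 3.7,"tz": 0,"wx": 0,"wy": 0,"wz": 0},{"tx": -1.25,"ty": 3.7,"tz": 0,"wx": 0,"wy": 0,"wz": 0},{"tx": -1.25,"ty": 3.7,"tz": 0,"wx": 0,"wy": 0,"wz": 0},{"tx": -1.25,"ty": 3.7,"tz": 0,"wx": 0,"wy": 0,"wz": 0}]'

```text
clock: 2.57
tcp_pos: [0.4172, 0.0971, 0.2331]
ee_rot: [-0.119, 0.993, 0.001, 0.006]
wrist_force: [1.2, -1.5, 0.0]
gripper_width: 0.0853
```

Run:
```python
from h import *
s=env.sense(); print(s['tcp_pos'],s['joints'].round(3))
p,d,c=cap('wrist','w1.png'); print(c)
```

```text
[0.41721005 0.0971437  0.2331112 ] [ 0.698 -0.073 -0.503  0.006 -1.13  -2.032]
{'camera_matrix': array([[427.16133706,   0.        , 317.35692923],
       [  0.        , 427.16133706, 241.36715569],
       [  0.        ,   0.        ,   1.        ]]), 'xyz': array([0.35084972, 0.0821949 , 0.37444637]), 'orientation': array([0.61170171, 0.77890683, 0.10892615, 0.08520714])}
```

View pics/w1.png

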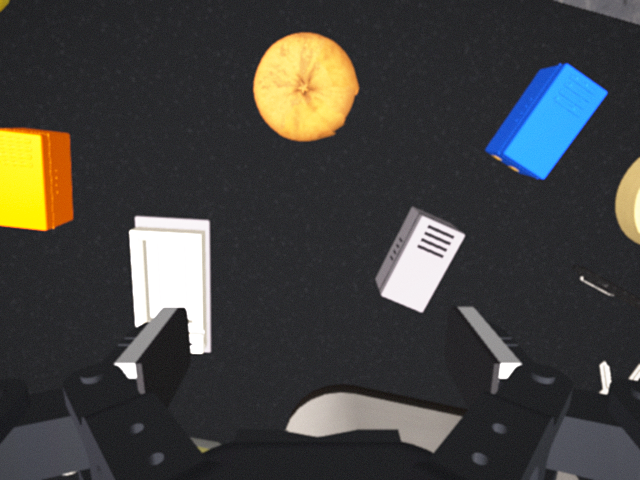

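The wrist view shows the pack at (420,262) with its ribs at (435,240), and the dock at (170,285). I'll fit both from depth.

```bash
cat >> h.py <<'E'
def cloud(d,c):
    v,u=np.mgrid[0:480,0:640]; K=np.array(c['camera_matrix']);Rm=R.from_quat(c['orientation']).as_matrix()
    r=np.stack([(u-K[0,2])/K[0,0],(v-K[1,2])/K[1,1],np.ones_like(u)],-1)*d[...,None]
    W=r@Rm.T+np.array(c['xyz']); W[d<=0]=np.nan; return W
def rect(P):
    (cx,cy),(w,h),a=cv2.minAreaRect((P[:,:2]*1000).astype(np.float32)); 
    if w<h: w,h,a=h,w,a+90
    return round(cx,1),round(cy,1),round(w,1),round(h,1),round((a+90)%180-90,2)
E
python3 - <<'E'
from h import *
for n in ['wrist','top']:
    p,d,c=cap(n,n+'c.png'); W=cloud(d,c)
    b=W[(abs(W[...,0]-.44)<.07)&(abs(W[...,1]-.195)<.06)]
    print(n,'batt z pct',np.percentile(b[b[:,2]>.02][:,2],[5,50,95]).round(4),'table',np.median(b[b[:,2]<.01][:,2]).round(4))
    t=b[(b[:,2]>.034)&(b[:,2]<.05)]; print('batt top',rect(t),len(t),t.mean(0).round(4),t[:,2].std())
    q=W[(abs(W[...,0]-.515)<.11)&(abs(W[...,1]+.01)<.07)]
    h,e=np.histogram(q[:,2],bins=np.arange(-.01,.05,.002)); print(dict(zip((e[:-1]*1000).round(),h)))
    t=q[(q[:,2]>.019)&(q[:,2]<.03)]; print('tray',rect(t),len(t))
    np.save(f'W_{n}.npy',W)
E
```

```text
wrist batt z pct [0.0386 0.2915 0.3078] table -0.0005
batt top (443.2, 194.2, 76.3, 40.5, -10.16) 4322 [0.4416 0.1935 0.0394] 0.001024625877986485
{np.float64(-10.0): np.int64(0), np.float64(-8.0): np.int64(0), np.float64(-6.0): np.int64(0), np.float64(-4.0): np.int64(585), np.float64(-2.0): np.int64(16420), np.float64(0.0): np.int64(4679), np.float64(2.0): np.int64(131), np.float64(4.0): np.int64(965), np.float64(6.0): np.int64(384), np.float64(8.0): np.int64(2442), np.float64(10.0): np.int64(865), np.float64(12.0): np.int64(194), np.float64(14.0): np.int64(206), np.float64(16.0): np.int64(249), np.float64(18.0): np.int64(226), np.float64(20.0): np.int64(519), np.float64(22.0): np.int64(1758), np.float64(24.0): np.int64(415), np.float64(26.0): np.int64(1), np.float64(28.0): np.int64(0), np.float64(30.0): np.int64(0), np.float64(32.0): np.int64(0), np.float64(34.0): np.int64(0), np.float64(36.0): np.int64(0), np.float64(38.0): np.int64(0), np.float64(40.0): np.int64(0), np.float64(42.0): np.int64(0), np.float64(44.0): np.int64(0), np.float64(46.0): np.int64(0)}
tray (526.6, -11.4, 11
[... 623 characters left out ...]
t64(20.0): np.int64(84), np.float64(22.0): np.int64(129), np.float64(24.0): np.int64(107), np.float64(26.0): np.int64(82), np.float64(28.0): np.int64(50), np.float64(30.0): np.int64(21), np.float64(32.0): np.int64(6), np.float64(34.0): np.int64(4), np.float64(36.0): np.int64(0), np.float64(38.0): np.int64(0), np.float64(40.0): np.int64(0), np.float64(42.0): np.int64(0), np.float64(44.0): np.int64(0), np.float64(46.0): np.int64(0)}
tray (527.6, -12.2, 114.0, 60.2, 10.43) 485<stdin>:6: RuntimeWarning: Mean of empty slice.
  ret = um.true_divide(
  ret = _var(a, axis=axis, dtype=dtype, out=out, ddof=ddof,
  arrmean = um.true_divide(arrmean, div, out=arrmean,
  ret = ret.dtype.type(ret / rcount)
```

```bash
cat >> h.py <<'E'
def plan(pos,quat_or_R,n,pr=True):
    """rows from present measured pose to target in n rows"""
    s=env.sense(); p=np.array(s['tcp_pos']);r=R.from_quat(s['ee_rot']); t=quat_or_R
    dv=(r.inv()*t).as_rotvec()/n; st=(np.array(pos)-p)/n
    for i in range(n):
        print(np.round(r.inv().apply(st)*100,2), np.round(dv,4)); r=r*R.from_rotvec(dv)
    if np.linalg.norm(dv)>.12 or np.linalg.norm(st)>.0415: print('TOO FAST')
def down(yawdeg,tilt=0):
    """tool with y axis = dir of pack y for pack yaw; tilt= contact end down"""
    # flat: tool z=-Z, y= pack y, x = y x z = -(pack x)
    B=R.from_matrix(np.array([[-1,0,0],[0,1,0],[0,0,-1.]]))
    return R.from_euler('z',yawdeg,degrees=True)*R.from_euler('y',tilt,degrees=True)*B
E
python3 - <<'E'
from h import *
plan([.4432,.1942,.12],down(-10.2),5)
E
```

```text
[-0.94  1.75  2.26] [0.0004 0.0021 0.0842]
[-0.79  1.83  2.26] [0.0004 0.0021 0.0842]
[-0.64  1.89  2.26] [0.0004 0.0021 0.0842]
[-0.48  1.94  2.26] [0.0004 0.0021 0.0842]
[-0.32  1.97  2.25] [0.0004 0.0021 0.0842]
```

>>> arm_command --series '[{"tx": -0.94,"ty": 1.75,"tz": 2.26,"wx": 0,"wy": 0.002,"wz": 0.084},{"tx": -0.79,"ty": 1.83,"tz": 2.26,"wx": 0,"wy": 0.002,"wz": 0.084},{"tx": -0.64,"ty": 1.89,"tz": 2.26,"wx": 0,"wy": 0.002,"wz": 0.084},{"tx": -0.48,"ty": 1.94,"tz": 2.26,"wx": 0,"wy": 0.002,"wz": 0.084},{"tx": -0.32,"ty": 1.97,"tz": 2.26,"wx": 0,"wy": 0.002,"wz": 0.084}]'

```text
clock: 3.13
tcp_pos: [0.4469, 0.195, 0.1233]
ee_rot: [0.097, 0.995, 0.006, 0.005]
wrist_force: [1.0, 0.3, 0.0]
gripper_width: 0.0855
```

Run:
```python
from h import *
p,d,c=cap('wrist','w2.png'); W=cloud(d,c)
b=W[(abs(W[...,0]-.44)<.07)&(abs(W[...,1]-.195)<.055)&(W[...,2]>.034)&(W[...,2]<.045)]
print(rect(b),len(b),b.mean(0))
print((R.from_quat(env.sense()['ee_rot'])*down(0).inv()).as_euler('zyx',degrees=True))
plan([.4432,.1942,.05],down(-10.2),5)
```

```text
(443.2, 194.1, 76.0, 39.6, -10.06) 9615 [0.44121878 0.19462135 0.03948467]
[-11.51397678  -0.43108185   0.42511017]
[ 0.07 -0.07  1.38] [ 0.0017  0.0012 -0.0046]
[ 0.06 -0.07  1.38] [ 0.0017  0.0012 -0.0046]
[ 0.06 -0.06  1.38] [ 0.0017  0.0012 -0.0046]
[ 0.06 -0.06  1.38] [ 0.0017  0.0012 -0.0046]
[ 0.06 -0.06  1.38] [ 0.0017  0.0012 -0.0046]
```

View pics/w2.png

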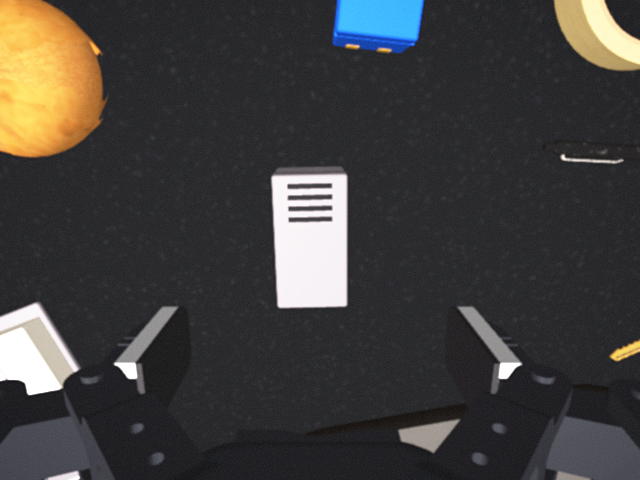

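>>> arm_command --series '[{"tx": 0.07,"ty": -0.07,"tz": 1.9,"wx": 0.002,"wy": 0.001,"wz": -0.005},{"tx": 0.06,"ty": -0.07,"tz": 1.9,"wx": 0.002,"wy": 0.001,"wz": -0.005},{"tx": 0.06,"ty": -0.06,"tz": 1.9,"wx": 0.002,"wy": 0.001,"wz": -0.005},{"tx": 0.06,"ty": -0.06,"tz": 1.9,"wx": 0.002,"wy": 0.001,"wz": -0.005},{"tx": 0.06,"ty": -0.06,"tz": 1.9,"wx": 0.002,"wy": 0.001,"wz": -0.005}]'

```text
clock: 3.6
tcp_pos: [0.4464, 0.1918, 0.0218]
ee_rot: [0.09, 0.996, 0.0, 0.002]
wrist_force: [0.1, 0.4, 0.3]
gripper_width: 0.0851
```

Run:
```python
from h import *
plan([.4432,.1942,.0165],down(-10.2),5)
print((R.from_quat(env.sense()['ee_rot'])*down(0).inv()).as_euler('zyx',degrees=True))
```

```text
[0.07 0.03 0.11] [ 0.0001  0.0007 -0.0003]
[0.07 0.03 0.11] [ 0.0001  0.0007 -0.0003]
[0.07 0.03 0.11] [ 0.0001  0.0007 -0.0003]
[0.07 0.03 0.11] [ 0.0001  0.0007 -0.0003]
[0.07 0.03 0.11] [ 0.0001  0.0007 -0.0003]
[-10.29069021  -0.19071119  -0.01631055]
```

>>> arm_command --series '[{"tx": 0.15,"ty": 0.08,"tz": 0.2,"wx": 0,"wy": 0,"wz": 0},{"tx": 0.1,"ty": 0.05,"tz": 0.15,"wx": 0,"wy": 0,"wz": 0},{"tx": 0.1,"ty": 0.03,"tz": 0.15,"wx": 0,"wy": 0,"wz": 0},{"tx": 0,"ty": 0,"tz": 0,"wx": 0,"wy": 0,"wz": 0},{"tx": 0,"ty": 0,"tz": 0,"wx": 0,"wy": 0,"wz": 0}]'

```text
clock: 4.02
tcp_pos: [0.4428, 0.1898, 0.0156]
ee_rot: [0.092, 0.996, -0.002, 0.0]
wrist_force: [-0.2, 0.0, -0.1]
gripper_width: 0.0852
```

>>> arm_command --series '[{"tx": 0,"ty": 0.4,"tz": 0,"wx": 0,"wy": 0,"wz": 0},{"tx": 0,"ty": 0,"tz": 0,"wx": 0,"wy": 0,"wz": 0},{"tx": 0,"ty": 0,"tz": 0,"wx": 0,"wy": 0,"wz": 0},{"tx": 0,"ty": 0,"tz": 0,"wx": 0,"wy": 0,"wz": 0},{"tx": 0,"ty": 0,"tz": 0,"wx": 0,"wy": 0,"wz": 0}]'

```text
clock: 4.43
tcp_pos: [0.4453, 0.196, 0.0189]
ee_rot: [0.091, 0.996, 0.001, 0.002]
wrist_force: [0.2, -0.2, -0.2]
gripper_width: 0.0855
```

Run:
```python
from h import *
print(env.sense()['tcp_pos'],env.sense()['joint_velocities'])
p,d,c=cap('wrist','w3.png'); W=cloud(d,c)
b=W[(abs(W[...,0]-.44)<.07)&(abs(W[...,1]-.195)<.03)&(W[...,2]>.034)&(W[...,2]<.045)]
print(rect(b),env.sense()['tcp_pos'])
print((R.from_quat(env.sense()['ee_rot'])*down(0).inv()).as_euler('zyx',degrees=True))
```

```text
[0.4452948  0.19602462 0.01888084] [ 2.42980525e-03 -7.33425735e-03  3.29874451e-03 -3.36164556e-05
 -3.45154149e-03 -7.77846918e-04]
(442.4, 194.4, 74.5, 40.2, -10.16) [0.4452828  0.19602482 0.01885455]
[-10.4995066   -0.26634597   0.04347176]
```

View pics/w3.png

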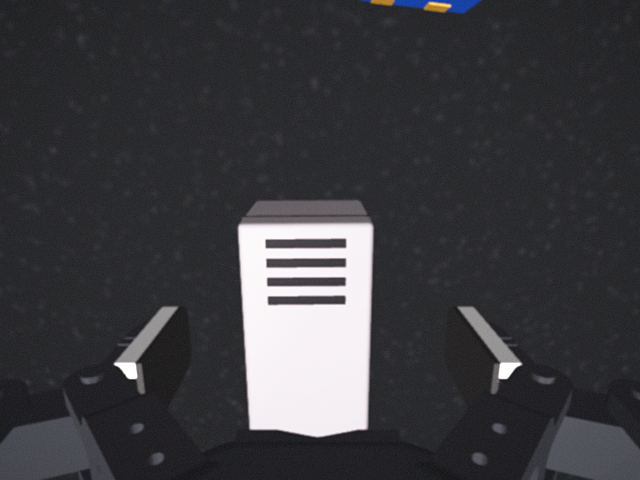

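>>> arm_command --series '[{"tx": 0.1,"ty": -0.2,"tz": 0.3,"wx": 0,"wy": 0,"wz": 0},{"tx": 0,"ty": 0,"tz": 0,"wx": 0,"wy": 0,"wz": 0},{"tx": 0,"ty": 0,"tz": 0,"wx": 0,"wy": 0,"wz": 0},{"tx": 0,"ty": 0,"tz": 0,"wx": 0,"wy": 0,"wz": 0},{"tx": 0,"ty": 0,"tz": 0,"wx": 0,"wy": 0,"wz": 0}]' --jaw 0.56 --force 20

```text
clock: 4.9
tcp_pos: [0.4435, 0.1937, 0.0153]
ee_rot: [0.091, 0.996, 0.0, 0.002]
wrist_force: [-0.5, -1.2, -0.0]
gripper_width: 0.0478
```

Run:
```python
from h import *
print(env.sense()['tcp_pos'],env.sense()['gripper_width'])
p,d,c=cap('wrist','w4.png'); W=cloud(d,c)
r=R.from_quat(env.sense()['ee_rot']); T=r.inv().apply((W.reshape(-1,3)-env.sense()['tcp_pos'])).reshape(W.shape)
# fingertip points in tool frame: |y|<45mm , near |x|<15mm
m=(abs(T[...,0])<.014)&(abs(T[...,1])<.06)&(abs(T[...,1])>.022)&(T[...,2]<.004)
for s in (1,-1):
    q=T[m&(np.sign(T[...,1])==s)]; print(s,len(q),np.percentile(q[:,2],[50,90,97,99.5]).round(4), np.percentile(q[:,1],[2,50,98]).round(4))
```

```text
[0.44346332 0.19373285 0.01526799] 0.047786451839777026
1 20828 [-0.0583 -0.0296 -0.0142 -0.0059] [0.0251 0.0477 0.0585]
-1 20768 [-0.0583 -0.0302 -0.0149 -0.0076] [-0.0565 -0.0452 -0.0225]
```

View pics/w4.png

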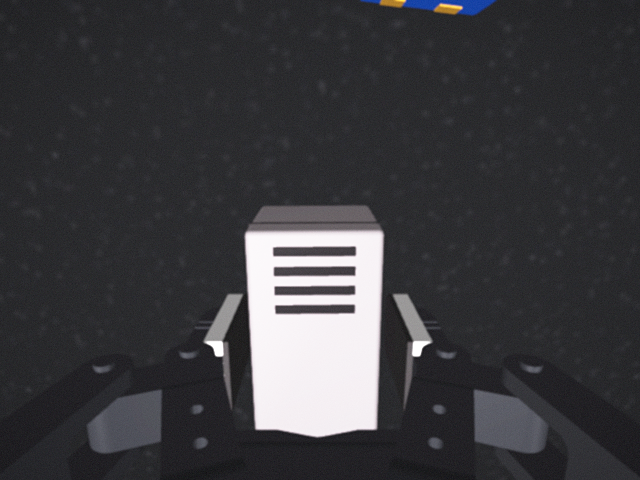

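The pack is centred between the jaws, with the tips about 21 mm above the underside. Closing the jaws.

>>> arm_command --series '[{"tx": 0,"ty": 0,"tz": 0,"wx": 0,"wy": 0,"wz": 0},{"tx": 0,"ty": 0,"tz": 0,"wx": 0,"wy": 0,"wz": 0},{"tx": 0,"ty": 0,"tz": 0,"wx": 0,"wy": 0,"wz": 0},{"tx": 0,"ty": 0,"tz": 0,"wx": 0,"wy": 0,"wz": 0},{"tx": 0,"ty": 0,"tz": 0,"wx": 0,"wy": 0,"wz": 0}]' --jaw 0 --force 70

```text
clock: 5.37
tcp_pos: [0.4435, 0.1938, 0.0156]
ee_rot: [0.091, 0.996, 0.0, 0.002]
wrist_force: [-0.4, 0.7, 1.0]
gripper_width: 0.0389
```

>>> arm_command --series '[{"tx": 0,"ty": 0,"tz": 0,"wx": 0,"wy": 0,"wz": 0},{"tx": 0,"ty": 0,"tz": -1,"wx": 0,"wy": 0,"wz": 0},{"tx": 0,"ty": 0,"tz": -2,"wx": 0,"wy": 0,"wz": 0},{"tx": 0,"ty": 0,"tz": -2,"wx": 0,"wy": 0,"wz": 0},{"tx": 0,"ty": 0,"tz": -2,"wx": 0,"wy": 0,"wz": 0}]'

```text
clock: 5.78
tcp_pos: [0.4396, 0.1905, 0.0823]
ee_rot: [0.092, 0.996, -0.004, -0.002]
wrist_force: [0.4, -0.2, -2.1]
gripper_width: 0.039
```

Run:
```python
from h import *
s=env.sense(); print(s['tcp_pos'],s['gripper_width'],s['wrist_force'])
p,d,c=cap('wrist','w5.png'); W=cloud(d,c)
r=R.from_quat(s['ee_rot']); T=r.inv().apply((W.reshape(-1,3)-s['tcp_pos'])).reshape(W.shape)
m=(abs(T[...,0])<.06)&(abs(T[...,1])<.03)&(T[...,2]<-.015)&(T[...,2]>-.035)&(p.min(-1)>120)
q=T[m]; print(len(q),rect(q)); A=np.c_[q[:,:2],np.ones(len(q))]; print(np.linalg.lstsq(A,q[:,2],rcond=None)[0],q.mean(0))
```

```text
[0.43959747 0.19054642 0.08230019] 0.03895070735138494 [ 0.44857881 -0.22963594 -2.1481492 ]
24280 (2.8, 1.4, 70.9, 52.1, -0.91)
[-0.00494279  0.00033239 -0.0239846 ] [ 0.00502966  0.00123469 -0.02400905]
```

View pics/w5.png

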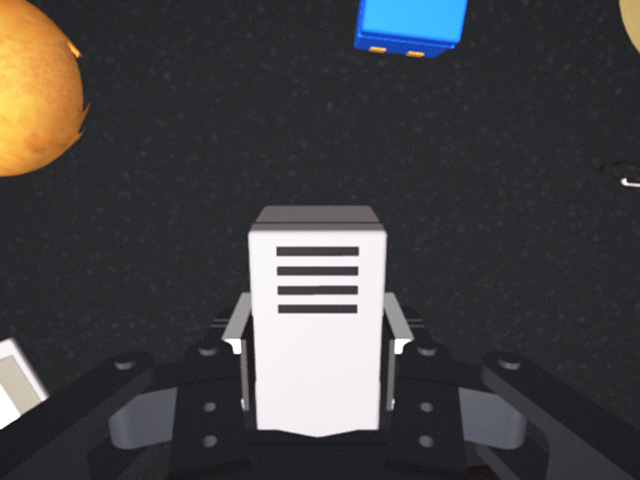

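Run:
```python
from h import *
W=np.load('W_wrist.npy').reshape(-1,3); W=W[~np.isnan(W[:,0])]
a=np.radians(10.35);ux=np.array([np.cos(a),np.sin(a)]);uy=np.array([-np.sin(a),np.cos(a)])
q=W[:,:2]-[.5268,-.0116]; X=q@ux*1000;Y=q@uy*1000;Z=W[:,2]*1000
m=(abs(X)<80)&(abs(Y)<45)&(Z<40)
g=np.full((40,45),np.nan)
print('cols Y',list(range(-36,37,4)))
for x in range(-80,80,3):
    row=[]
    for y in range(-36,37,4):
        k=m&(abs(X-x)<1.5)&(abs(Y-y)<2); row.append(f'{np.median(Z[k]):4.0f}' if k.any() else '  --')
    print(f'{x:4d}',' '.join(row))
p=cv2.imread('pics/wristc.png'); cv2.imwrite('pics/dz.png',cv2.resize(p[200:370,110:230],None,fx=4.5,fy=3.5,interpolation=cv2.INTER_CUBIC))
```

```text
cols Y [-36, -32, -28, -24, -20, -16, -12, -8, -4, 0, 4, 8, 12, 16, 20, 24, 28, 32, 36]
 -80   -0   -1   -0   -1   -1   -1   -1   -1   -0   -1   -1   -0   -1   -1   -0   -1   -1   -0   -1
 -77   -1   -1   -0   -0   -0   -1   -1   -0   -1   -1   -1   -0   -1   -1   -1   -1   -1   -1   -1
 -74   -0   -1   -1   -1   -1   -1   -1   -1   -1   -1   -1   -0   -1   -0    0   -0   -1   -1   -0
 -71   -1   -0   -1   -0   -0   -0   -1   -1   -1    0   -0   -1   -1   -1   -1   -0   -0   -1   -1
 -68   -1   -0   -1   -1   -1   -0   -1   -1    0   -1   -1   -1   -1   -0   -1   -0   -0   -1    0
 -65   -1   -0    1    2    0    2    4    3   -0    3    4    2    0    4    3    0    0   -0   -1
 -62   -1    6    5    5    5    6    5    5    5    6    5    5    6    6    5    6    6    5   -0
 -59   -0    5    5    6    5    5    5    6    5    5    6    6    5    5    6    5    5    4   -1
 -56   -0    5   17   17   18   17   16   17   17   18   17   17   17   15   17   17   15    5   -1
 -53   -1   --   24   24   24   23   24   23   24   24   23   24   23   23   23   24   23    6   -1
 -50   --   
[... 3687 characters left out ...]

  61   --   --   --   --   --   --   --   --   --   --   --   --   --   --   --   --    5    4   -1
  64   --   --   --   --   --   --   --   --   --   --   --   --   --   --   --   --    5    4   -1
  67   --   --   --   --   --   --   --   --   --   --   --   --   --   --   --    4    5    1   -1
  70   --   --   --   --   --   --   --   --   --   --   --   --   --   --   --   -1   -0   -1   -1
  73   --   --   --   --   --   --   --   --   --   --   --   --   --   --   -1   -1   -1   -1   -0
  76   --   --   --   --   --   --   --   --   --   --   --   --   --   --   -1   -1   -1   -1   -0
  79   --   --   --   --   --   --   --   --   --   --   --   --   --   --   -1   -1   -1   -1   -1
```

View pics/dz.png

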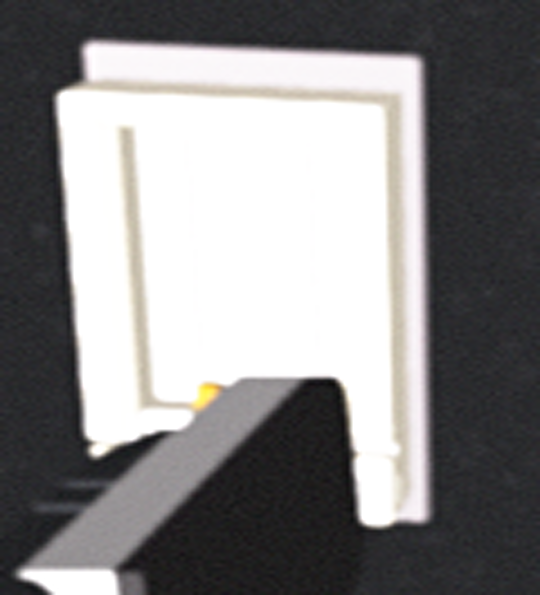

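```bash
cat >> h.py <<'E'
C=np.array([.5178,-.0132,.0095]); PSI=10.35; EX=.0376; EZ=.016
def edge2tcp(c,y,h,tilt):
    v=R.from_euler('y',tilt,degrees=True).apply([-EX,0,EZ])+np.array([c,y,h])/1000
    return C+R.from_euler('z',PSI,degrees=True).apply(v)
def where():
    s=env.sense(); r=R.from_quat(s['ee_rot'])*down(0).inv(); e=r.as_euler('zyx',degrees=True)
    p=np.array(s['tcp_pos'])-r.apply([-EX,0,EZ])-C
    f=R.from_euler('z',-PSI,degrees=True).apply(s['wrist_force'])
    print('t',round(s['clock'],2),'edge c,y,h mm',(R.from_euler('z',-PSI,degrees=True).apply(p)*1000).round(1),'yaw,tilt,roll',(e-[PSI,0,0]).round(2),'F dock',f.round(1),'gw',round(s['gripper_width']*1000,1),'M',np.round(s['wrist_torque'],2))
def go(c,y,h,tilt,n=5): where(); plan(edge2tcp(c,y,h,tilt),down(PSI,tilt),n)
E
python3 - <<'E'
from h import *
go(24,0,45,20,10)
E
```

```text
t 5.83 edge c,y,h mm [ -3.1 202.1  60.7] yaw,tilt,roll [-20.88   0.06  -0.28] F dock [2.4 1.  1.8] gw 38.9 M [ 0.26 -0.28 -0.01]
[-1.07 -1.9   0.05] [ 0.0059  0.0344 -0.0362]
[-1.   -1.94  0.02] [ 0.0059  0.0344 -0.0362]
[-0.93 -1.97  0.  ] [ 0.0059  0.0344 -0.0362]
[-0.86 -2.   -0.02] [ 0.0059  0.0344 -0.0362]
[-0.79 -2.03 -0.03] [ 0.0059  0.0344 -0.0362]
[-0.71 -2.06 -0.05] [ 0.0059  0.0344 -0.0362]
[-0.63 -2.08 -0.06] [ 0.0059  0.0344 -0.0362]
[-0.56 -2.11 -0.07] [ 0.0059  0.0344 -0.0362]
[-0.48 -2.13 -0.07] [ 0.0059  0.0344 -0.0362]
[-0.4  -2.14 -0.08] [ 0.0059  0.0344 -0.0362]
```

>>> arm_command --series '[{"tx": -1.07,"ty": -1.9,"tz": 0,"wx": 0.006,"wy": 0.034,"wz": -0.036},{"tx": -1.0,"ty": -1.94,"tz": 0,"wx": 0.006,"wy": 0.034,"wz": -0.036},{"tx": -0.93,"ty": -1.97,"tz": 0,"wx": 0.006,"wy": 0.034,"wz": -0.036},{"tx": -0.86,"ty": -2.0,"tz": 0,"wx": 0.006,"wy": 0.034,"wz": -0.036},{"tx": -0.79,"ty": -2.03,"tz": 0,"wx": 0.006,"wy": 0.034,"wz": -0.036}]'

```text
clock: 6.25
tcp_pos: [0.4771, 0.0906, 0.0872]
ee_rot: [-0.006, 0.996, -0.006, -0.086]
wrist_force: [-0.1, -0.1, -1.9]
gripper_width: 0.0388
```

Run:
```python
from h import *
go(24,0,45,20,5)
```

```text
t 6.25 edge c,y,h mm [ 12.4 103.4  55.4] yaw,tilt,roll [-9.6   9.91 -0.76] F dock [-0.2 -0.1 -1.9] gw 38.8 M [ 0.11 -0.81 -0.01]
[-0.68 -2.1   0.  ] [ 0.0066  0.0349 -0.033 ]
[-0.61 -2.13 -0.01] [ 0.0066  0.0349 -0.033 ]
[-0.54 -2.15 -0.01] [ 0.0066  0.0349 -0.033 ]
[-0.47 -2.16 -0.02] [ 0.0066  0.0349 -0.033 ]
[-0.4  -2.18 -0.02] [ 0.0066  0.0349 -0.033 ]
```

>>> arm_command --series '[{"tx": -0.68,"ty": -2.1,"tz": 0,"wx": 0.007,"wy": 0.035,"wz": -0.033},{"tx": -0.61,"ty": -2.13,"tz": 0,"wx": 0.007,"wy": 0.035,"wz": -0.033},{"tx": -0.54,"ty": -2.15,"tz": 0,"wx": 0.007,"wy": 0.035,"wz": -0.033},{"tx": -0.47,"ty": -2.16,"tz": 0,"wx": 0.007,"wy": 0.035,"wz": -0.033},{"tx": -0.4,"ty": -2.18,"tz": 0,"wx": 0.007,"wy": 0.035,"wz": -0.033}]'

```text
clock: 6.67
tcp_pos: [0.5136, -0.0194, 0.0798]
ee_rot: [-0.093, 0.98, -0.015, -0.177]
wrist_force: [-0.2, 0.8, -1.9]
gripper_width: 0.0386
```

Run:
```python
from h import *
go(24,0,38,20,4)
p,d,c=cap('wrist','w6.png')
cap('scene','s6.png')
q=cv2.imread('pics/s6.png'); cv2.imwrite('pics/s6z.png',cv2.resize(q[170:310,220:400],None,fx=4,fy=4,interpolation=cv2.INTER_CUBIC))
```

```text
t 6.67 edge c,y,h mm [24.3 -5.  42.1] yaw,tilt,roll [ 1.14 20.16 -3.83] F dock [-0.1  0.8 -1.9] gw 38.6 M [ 0.35 -1.47 -0.02]
[-0.03  0.13  0.11] [ 0.0001 -0.0022  0.002 ]
[-0.03  0.13  0.11] [ 0.0001 -0.0022  0.002 ]
[-0.03  0.13  0.11] [ 0.0001 -0.0022  0.002 ]
[-0.02  0.13  0.11] [ 0.0001 -0.0022  0.002 ]
```

View pics/w6.png

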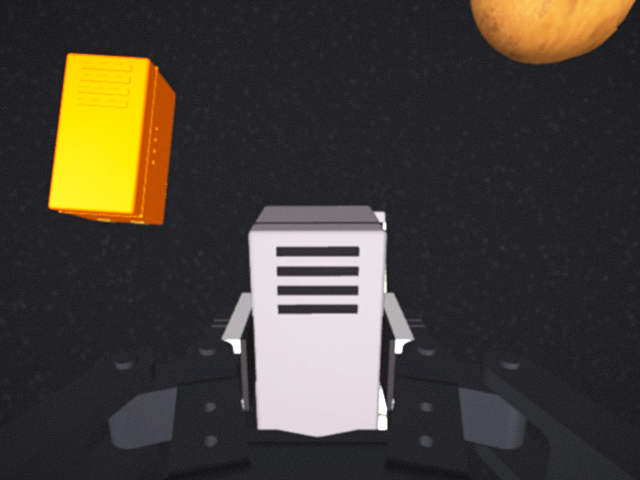

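View pics/s6z.png

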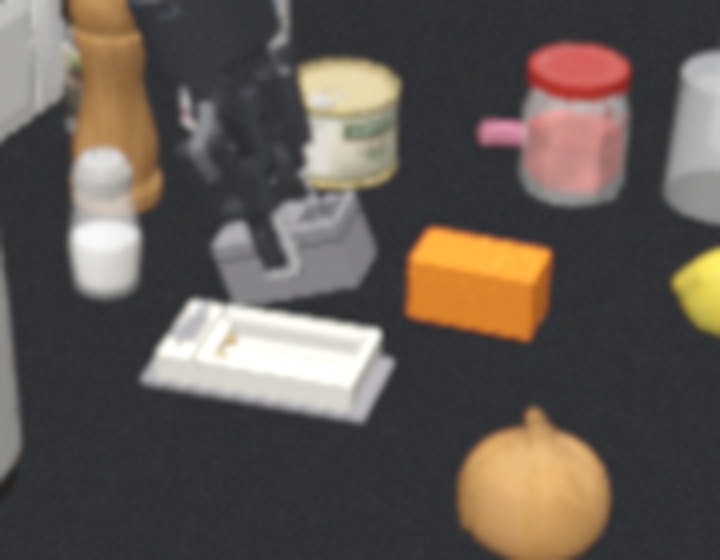

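```bash
sed -i "s/as_euler('zyx',degrees=True); *p=np/as_euler('ZYX',degrees=True)\n    p=np/; s/e=r.as_euler('zyx'/e=r.as_euler('ZYX'/" h.py; grep -n ZYX h.py
```

```text
43:    s=env.sense(); r=R.from_quat(s['ee_rot'])*down(0).inv(); e=r.as_euler('ZYX',degrees=True)
```

>>> arm_command --series '[{"tx": 0,"ty": 0.2,"tz": 0.2,"wx": 0,"wy": 0,"wz": 0},{"tx": 0,"ty": 0.15,"tz": 0.2,"wx": 0,"wy": 0,"wz": 0},{"tx": 0,"ty": 0.1,"tz": 0.1,"wx": 0,"wy": 0,"wz": 0},{"tx": 0,"ty": 0,"tz": 0,"wx": 0,"wy": 0,"wz": 0},{"tx": 0,"ty": 0,"tz": 0,"wx": 0,"wy": 0,"wz": 0}]'

```text
clock: 7.18
tcp_pos: [0.5097, -0.015, 0.0715]
ee_rot: [-0.09, 0.98, -0.015, -0.179]
wrist_force: [0.5, -0.4, -2.1]
gripper_width: 0.0386
```

Run:
```python
from h import *
go(26,0,20,20,4)
```

```text
t 7.18 edge c,y,h mm [21.2 -0.2 33.8] yaw,tilt,roll [ 0.18 20.64  0.13] F dock [ 0.4 -0.4 -2.1] gw 38.6 M [ 0.22 -1.39 -0.  ]
[-0.23  0.01  0.29] [ 0.0003 -0.0028  0.0007]
[-0.23  0.01  0.29] [ 0.0003 -0.0028  0.0007]
[-0.23  0.01  0.29] [ 0.0003 -0.0028  0.0007]
[-0.23  0.01  0.29] [ 0.0003 -0.0028  0.0007]
```

>>> arm_command --series '[{"tx": -0.23,"ty": 0,"tz": 0.29,"wx": 0,"wy": -0.003,"wz": 0},{"tx": -0.2,"ty": 0,"tz": 0.29,"wx": 0,"wy": -0.003,"wz": 0},{"tx": -0.1,"ty": 0,"tz": 0.2,"wx": 0,"wy": -0.003,"wz": 0},{"tx": 0,"ty": 0,"tz": 0,"wx": 0,"wy": 0,"wz": 0},{"tx": 0,"ty": 0,"tz": 0,"wx": 0,"wy": 0,"wz": 0}]'

```text
clock: 7.6
tcp_pos: [0.5121, -0.0128, 0.0625]
ee_rot: [-0.091, 0.981, -0.015, -0.172]
wrist_force: [0.9, -0.3, -1.8]
gripper_width: 0.0388
```

Run:
```python
from h import *
go(26,0,14,20,4)
cap('scene','s7.png'); q=cv2.imread('pics/s7.png'); cv2.imwrite('pics/s7z.png',cv2.resize(q[210:290,240:340],None,fx=7,fy=7,interpolation=cv2.INTER_CUBIC))
```

```text
t 7.6 edge c,y,h mm [24.4  1.6 25.1] yaw,tilt,roll [ 0.34 19.92  0.15] F dock [ 0.9 -0.5 -1.8] gw 38.8 M [ 0.21 -1.35  0.04]
[-0.13 -0.04  0.25] [0.0002 0.0004 0.0014]
[-0.13 -0.04  0.25] [0.0002 0.0004 0.0014]
[-0.13 -0.04  0.25] [0.0002 0.0004 0.0014]
[-0.13 -0.04  0.25] [0.0002 0.0004 0.0014]
```

View pics/s7z.png

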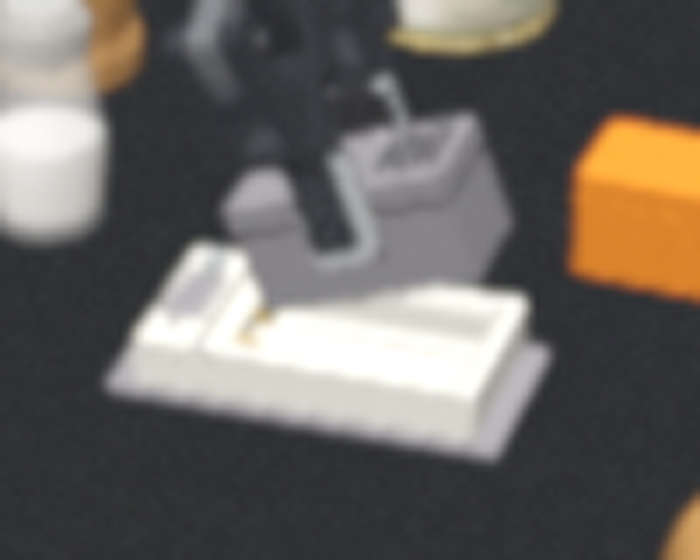

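>>> arm_command --series '[{"tx": -0.13,"ty": -0.1,"tz": 0.25,"wx": 0,"wy": 0,"wz": 0.002},{"tx": -0.1,"ty": -0.05,"tz": 0.25,"wx": 0,"wy": 0,"wz": 0.002},{"tx": -0.05,"ty": 0,"tz": 0.2,"wx": 0,"wy": 0,"wz": 0.002},{"tx": 0,"ty": 0,"tz": 0,"wx": 0,"wy": 0,"wz": 0},{"tx": 0,"ty": 0,"tz": 0,"wx": 0,"wy": 0,"wz": 0}]'

```text
clock: 8.07
tcp_pos: [0.5128, -0.0146, 0.0541]
ee_rot: [-0.088, 0.981, -0.015, -0.172]
wrist_force: [0.1, 0.0, -1.8]
gripper_width: 0.0386
```

Run:
```python
from h import *
go(26,0,8,20,4)
```

```text
t 8.07 edge c,y,h mm [24.7 -0.6 16.8] yaw,tilt,roll [-1.000e-01  1.992e+01  1.000e-02] F dock [ 0.1  0.  -1.8] gw 38.6 M [ 0.31 -1.34 -0.02]
[-0.11  0.01  0.19] [ 0.0002  0.0004 -0.0004]
[-0.11  0.01  0.19] [ 0.0002  0.0004 -0.0004]
[-0.11  0.01  0.19] [ 0.0002  0.0004 -0.0004]
[-0.11  0.01  0.19] [ 0.0002  0.0004 -0.0004]
```

>>> arm_command --series '[{"tx": -0.08,"ty": 0.05,"tz": 0.2,"wx": 0,"wy": 0,"wz": 0},{"tx": -0.05,"ty": 0,"tz": 0.2,"wx": 0,"wy": 0,"wz": 0},{"tx": -0.05,"ty": 0,"tz": 0.2,"wx": 0,"wy": 0,"wz": 0},{"tx": 0,"ty": 0,"tz": 0,"wx": 0,"wy": 0,"wz": 0},{"tx": 0,"ty": 0,"tz": 0,"wx": 0,"wy": 0,"wz": 0}]'

```text
clock: 8.48
tcp_pos: [0.5125, -0.0144, 0.0472]
ee_rot: [-0.088, 0.981, -0.015, -0.172]
wrist_force: [0.1, 0.3, -1.6]
gripper_width: 0.0387
```

Run:
```python
from h import *
go(26,0,2,20,4)
```

```text
t 8.48 edge c,y,h mm [24.5 -0.3  9.9] yaw,tilt,roll [-1.100e-01  1.991e+01 -1.000e-02] F dock [ 0.1  0.3 -1.6] gw 38.7 M [ 0.19 -1.34  0.03]
[-0.1   0.01  0.17] [ 0.0001  0.0004 -0.0005]
[-0.1   0.01  0.17] [ 0.0001  0.0004 -0.0005]
[-0.1   0.01  0.17] [ 0.0001  0.0004 -0.0005]
[-0.1   0.01  0.17] [ 0.0001  0.0004 -0.0005]
```

>>> arm_command --series '[{"tx": -0.06,"ty": 0.02,"tz": 0.17,"wx": 0,"wy": 0,"wz": 0},{"tx": -0.06,"ty": 0,"tz": 0.17,"wx": 0,"wy": 0,"wz": 0},{"tx": -0.06,"ty": 0,"tz": 0.17,"wx": 0,"wy": 0,"wz": 0},{"tx": -0.04,"ty": 0,"tz": 0.1,"wx": 0,"wy": 0,"wz": 0},{"tx": 0,"ty": 0,"tz": 0,"wx": 0,"wy": 0,"wz": 0}]'

```text
clock: 8.9
tcp_pos: [0.5125, -0.0144, 0.0403]
ee_rot: [-0.088, 0.981, -0.016, -0.172]
wrist_force: [0.6, 0.0, -3.1]
gripper_width: 0.0384
```

Run:
```python
from h import *
go(30,0,1.5,20,4)
```

```text
t 8.9 edge c,y,h mm [24.5 -0.3  2.9] yaw,tilt,roll [-0.11 19.9  -0.02] F dock [ 0.6 -0.1 -3.1] gw 38.4 M [ 0.05 -1.38  0.08]
[-0.14  0.01 -0.01] [ 0.0001  0.0004 -0.0004]
[-0.14  0.01 -0.01] [ 0.0001  0.0004 -0.0004]
[-0.14  0.01 -0.01] [ 0.0001  0.0004 -0.0004]
[-0.14  0.01 -0.01] [ 0.0001  0.0004 -0.0004]
```

>>> arm_command --series '[{"tx": -0.03,"ty": 0.02,"tz": 0.08,"wx": 0,"wy": 0,"wz": 0},{"tx": -0.02,"ty": 0,"tz": 0.05,"wx": 0,"wy": 0,"wz": 0},{"tx": 0,"ty": 0,"tz": 0,"wx": 0,"wy": 0,"wz": 0},{"tx": 0,"ty": 0,"tz": 0,"wx": 0,"wy": 0,"wz": 0},{"tx": 0,"ty": 0,"tz": 0,"wx": 0,"wy": 0,"wz": 0}]'

```text
clock: 9.32
tcp_pos: [0.5126, -0.0144, 0.0388]
ee_rot: [-0.088, 0.981, -0.016, -0.172]
wrist_force: [-0.4, -0.4, -2.2]
gripper_width: 0.0392
```

Run:
```python
from h import *
go(30,0,1,20,4)
```

```text
t 9.32 edge c,y,h mm [24.5 -0.3  1.4] yaw,tilt,roll [-0.11 19.91 -0.04] F dock [-0.5 -0.3 -2.2] gw 39.2 M [-0.06 -1.39  0.12]
[-0.13  0.01 -0.04] [-0.      0.0004 -0.0005]
[-0.13  0.01 -0.04] [-0.      0.0004 -0.0005]
[-0.13  0.01 -0.04] [-0.      0.0004 -0.0005]
[-0.13  0.01 -0.04] [-0.      0.0004 -0.0005]
```

>>> arm_command --series '[{"tx": -0.14,"ty": 0.01,"tz": -0.05,"wx": 0,"wy": 0,"wz": 0},{"tx": -0.14,"ty": 0,"tz": -0.05,"wx": 0,"wy": 0,"wz": 0},{"tx": -0.1,"ty": 0,"tz": -0.035,"wx": 0,"wy": 0,"wz": 0},{"tx": 0,"ty": 0,"tz": 0,"wx": 0,"wy": 0,"wz": 0},{"tx": 0,"ty": 0,"tz": 0,"wx": 0,"wy": 0,"wz": 0}]'

```text
clock: 9.73
tcp_pos: [0.5163, -0.0137, 0.0387]
ee_rot: [-0.088, 0.981, -0.016, -0.173]
wrist_force: [-0.3, -0.1, -1.6]
gripper_width: 0.0386
```

Run:
```python
from h import *
go(32,0,1,20,4)
```

```text
t 9.73 edge c,y,h mm [28.3 -0.2  1.3] yaw,tilt,roll [-0.12 20.   -0.04] F dock [-0.3 -0.  -1.6] gw 38.6 M [-0.09 -1.19  0.11]
[-0.09  0.   -0.02] [-0.      0.     -0.0005]
[-0.09  0.   -0.02] [-0.      0.     -0.0005]
[-0.09  0.   -0.02] [-0.      0.     -0.0005]
[-0.09  0.   -0.02] [-0.      0.     -0.0005]
```

>>> arm_command --series '[{"tx": -0.14,"ty": 0.01,"tz": -0.05,"wx": 0,"wy": 0,"wz": 0},{"tx": -0.1,"ty": 0,"tz": -0.035,"wx": 0,"wy": 0,"wz": 0},{"tx": 0,"ty": 0,"tz": 0,"wx": 0,"wy": 0,"wz": 0},{"tx": 0,"ty": 0,"tz": 0,"wx": 0,"wy": 0,"wz": 0},{"tx": 0,"ty": 0,"tz": 0,"wx": 0,"wy": 0,"wz": 0}]'

```text
clock: 10.15
tcp_pos: [0.5174, -0.0134, 0.0386]
ee_rot: [-0.088, 0.981, -0.016, -0.174]
wrist_force: [-1.1, -1.3, -1.5]
gripper_width: 0.0389
```

Run:
```python
from h import *
go(32,0,1,20,4)
```

```text
t 10.15 edge c,y,h mm [29.4 -0.3  1.1] yaw,tilt,roll [-0.14 20.18 -0.05] F dock [-1.3 -1.1 -1.5] gw 38.9 M [-0.2  -0.83  0.11]
[-0.06  0.   -0.02] [-0.     -0.0008 -0.0006]
[-0.06  0.   -0.02] [-0.     -0.0008 -0.0006]
[-0.06  0.   -0.02] [-0.     -0.0008 -0.0006]
[-0.06  0.   -0.02] [-0.     -0.0008 -0.0006]
```

>>> arm_command --series '[{"tx": -0.2,"ty": 0,"tz": -0.07,"wx": 0,"wy": 0,"wz": 0},{"tx": -0.2,"ty": 0,"tz": -0.07,"wx": 0,"wy": 0,"wz": 0},{"tx": -0.2,"ty": 0,"tz": -0.07,"wx": 0,"wy": 0,"wz": 0},{"tx": -0.15,"ty": 0,"tz": -0.05,"wx": 0,"wy": 0,"wz": 0},{"tx": -0.1,"ty": 0,"tz": -0.035,"wx": 0,"wy": 0,"wz": 0}]'

```text
clock: 10.57
tcp_pos: [0.5221, -0.0126, 0.0388]
ee_rot: [-0.087, 0.98, -0.016, -0.179]
wrist_force: [-6.3, -1.1, 2.2]
gripper_width: 0.0389
```

Run:
```python
from h import *
go(34,0,1,20,4)
```

```text
t 10.57 edge c,y,h mm [33.8 -0.3  1. ] yaw,tilt,roll [-0.18 20.75 -0.04] F dock [-6.4  0.   2.2] gw 38.9 M [-0.21  1.11 -0.03]
[0.   0.01 0.01] [ 0.0001 -0.0033 -0.0007]
[0.   0.01 0.01] [ 0.0001 -0.0033 -0.0007]
[0.   0.01 0.01] [ 0.0001 -0.0033 -0.0007]
[0.   0.01 0.01] [ 0.0001 -0.0033 -0.0007]
```

Run:
```python
from h import *
go(35.5,0,.8,12,5)
s=env.sense()
p,d,c=cap('wrist','w8.png'); W=cloud(d,c)
r=R.from_quat(s['ee_rot']); T=r.inv().apply((W.reshape(-1,3)-s['tcp_pos'])).reshape(W.shape)
m=np.zeros(p.shape[:2],bool); m[235:420,262:375]=1; m&=(T[...,2]<-.015)&(T[...,2]>-.035)
q=T[m]; A=np.c_[q[:,:2],np.ones(len(q))]; print(np.linalg.lstsq(A,q[:,2],rcond=None)[0],q.mean(0))
a=cv2.imread('pics/w5.png');b=p
print([cv2.phaseCorrelate(a[200:320,240:400].mean(-1),b[200:320,240:400].mean(-1))])
cap('scene','s8.png'); q=cv2.imread('pics/s8.png'); cv2.imwrite('pics/s8z.png',cv2.resize(q[210:290,240:340],None,fx=7,fy=7,interpolation=cv2.INTER_CUBIC))
```

```text
t 10.57 edge c,y,h mm [33.8 -0.3  1. ] yaw,tilt,roll [-0.18 20.75 -0.04] F dock [-6.4  0.   2.2] gw 38.9 M [-0.21  1.11 -0.03]
[0.01 0.   0.11] [ 0.     -0.0305 -0.0006]
[0.01 0.   0.11] [ 0.     -0.0305 -0.0006]
[0.01 0.   0.11] [ 0.     -0.0305 -0.0006]
[0.02 0.   0.11] [ 0.     -0.0305 -0.0006]
[0.02 0.   0.11] [ 0.     -0.0305 -0.0006]
[-0.0105487   0.00044154 -0.023998  ] [ 0.00655169  0.0014787  -0.02406646]
[((0.006784957317151452, -0.07950966904737555), 0.24016203692602878)]
```

View pics/s8z.png

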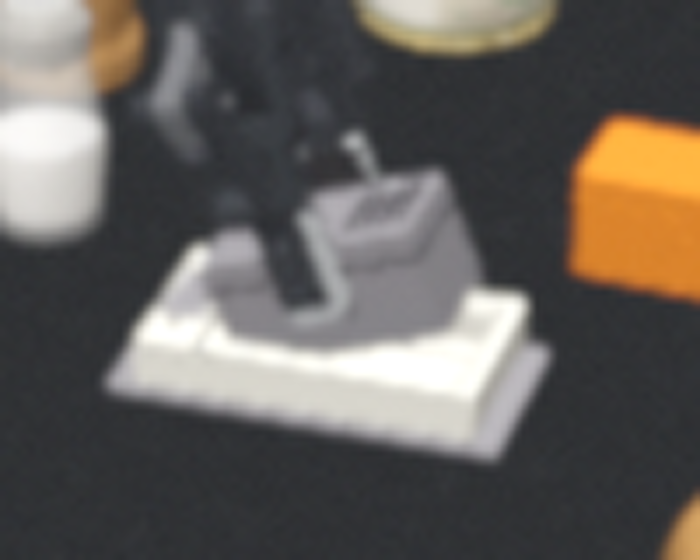

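View pics/w8.png

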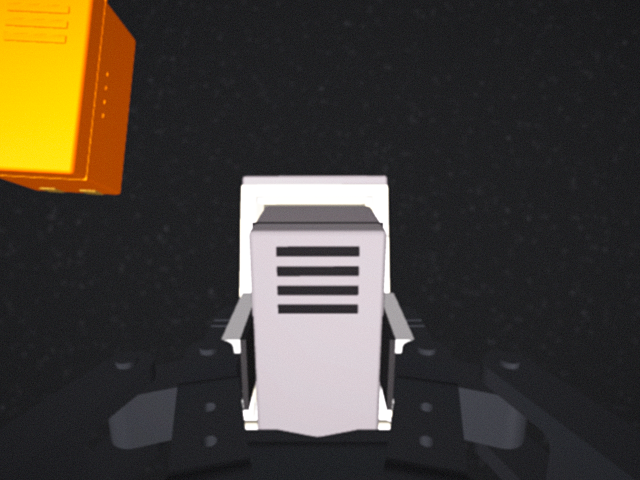

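Pack is centred over the pocket, contact end is in, and it hasn't slipped in the grip. I'll rock it down while holding the push.

>>> arm_command --series '[{"tx": -0.1,"ty": 0,"tz": 0.08,"wx": 0,"wy": -0.03,"wz": 0},{"tx": -0.1,"ty": 0,"tz": 0.08,"wx": 0,"wy": -0.03,"wz": 0},{"tx": -0.1,"ty": 0,"tz": 0.08,"wx": 0,"wy": -0.03,"wz": 0},{"tx": -0.1,"ty": 0,"tz": 0.09,"wx": 0,"wy": -0.02,"wz": 0},{"tx": -0.1,"ty": 0,"tz": 0.05,"wx": 0,"wy": -0.01,"wz": 0}]'

```text
clock: 11.08
tcp_pos: [0.5205, -0.0129, 0.0346]
ee_rot: [-0.088, 0.988, -0.012, -0.125]
wrist_force: [-5.1, -0.5, 3.3]
gripper_width: 0.0385
```

Run:
```python
from h import *
go(35.5,0,.8,10,5)
```

```text
t 11.08 edge c,y,h mm [35.2 -0.4  0.3] yaw,tilt,roll [-0.2  14.37 -0.05] F dock [-5.1  0.4  3.3] gw 38.5 M [-0.11  1.49 -0.03]
[0.02 0.   0.05] [-0.     -0.0152 -0.0007]
[0.02 0.   0.05] [-0.     -0.0152 -0.0007]
[0.02 0.   0.05] [-0.     -0.0152 -0.0007]
[0.02 0.   0.05] [-0.     -0.0152 -0.0007]
[0.02 0.   0.05] [-0.     -0.0152 -0.0007]
```

>>> arm_command --series '[{"tx": -0.2,"ty": 0,"tz": 0.01,"wx": 0,"wy": -0.015,"wz": 0},{"tx": -0.2,"ty": 0,"tz": 0.01,"wx": 0,"wy": -0.015,"wz": 0},{"tx": -0.17,"ty": 0,"tz": 0.02,"wx": 0,"wy": -0.015,"wz": 0},{"tx": -0.15,"ty": 0,"tz": 0.02,"wx": 0,"wy": -0.015,"wz": 0},{"tx": -0.12,"ty": 0,"tz": 0.0,"wx": 0,"wy": 0,"wz": 0}]'

```text
clock: 11.5
tcp_pos: [0.5196, -0.0131, 0.033]
ee_rot: [-0.087, 0.991, -0.009, -0.102]
wrist_force: [-5.3, -1.1, 1.8]
gripper_width: 0.0383
```

Run:
```python
from h import *
go(37,0,.5,8,5)
```

```text
t 11.5 edge c,y,h mm [35.3 -0.4  0.2] yaw,tilt,roll [-0.28 11.7  -0.03] F dock [-5.4 -0.2  1.8] gw 38.3 M [-0.14  1.41  0.03]
[-0.01  0.    0.04] [ 0.0001 -0.0129 -0.001 ]
[-0.01  0.    0.04] [ 0.0001 -0.0129 -0.001 ]
[-0.01  0.    0.04] [ 0.0001 -0.0129 -0.001 ]
[-0.01  0.    0.04] [ 0.0001 -0.0129 -0.001 ]
[-0.01  0.    0.04] [ 0.0001 -0.0129 -0.001 ]
```

>>> arm_command --series '[{"tx": -0.28,"ty": 0,"tz": -0.05,"wx": 0,"wy": -0.005,"wz": 0},{"tx": -0.28,"ty": 0,"tz": -0.05,"wx": 0,"wy": -0.005,"wz": 0},{"tx": -0.25,"ty": 0,"tz": -0.04,"wx": 0,"wy": -0.005,"wz": 0},{"tx": -0.22,"ty": 0,"tz": -0.03,"wx": 0,"wy": -0.005,"wz": 0},{"tx": -0.2,"ty": 0,"tz": -0.02,"wx": 0,"wy": -0.005,"wz": 0}]'

```text
clock: 11.92
tcp_pos: [0.5202, -0.013, 0.0329]
ee_rot: [-0.087, 0.991, -0.009, -0.1]
wrist_force: [-8.3, -0.0, 5.0]
gripper_width: 0.0385
```

Run:
```python
from h import *
go(37,0,.5,8,5)
```

```text
t 11.92 edge c,y,h mm [36.  -0.4  0.2] yaw,tilt,roll [-3.600e-01  1.155e+01 -1.000e-02] F dock [-8.2  1.5  5. ] gw 38.5 M [-0.06  2.67  0.05]
[0.   0.   0.04] [ 0.0002 -0.0124 -0.0012]
[0.   0.   0.04] [ 0.0002 -0.0124 -0.0012]
[0.   0.   0.04] [ 0.0002 -0.0124 -0.0012]
[0.   0.   0.04] [ 0.0002 -0.0124 -0.0012]
[0.   0.   0.04] [ 0.0002 -0.0124 -0.0012]
```

Run:
```python
from h import *
where()
p,d,c=cap('wrist','w9.png'); W=cloud(d,c)
Q=R.from_euler('z',-PSI,degrees=True).apply((W.reshape(-1,3)-C))*1000; Q=Q.reshape(W.shape)
X,Y,Z=Q[...,0],Q[...,1],Q[...,2]
for y in (-12,-6,0,6,12):
    m=(abs(Y-y)<2)&(X<-20)&(X>-70)&(Z>-12)
    o=np.argsort(X[m]); xs=X[m][o];zs=Z[m][o]
    print(y,[(x,round(float(np.median(zs[abs(xs-x)<.6])),1)) for x in range(-60,-24,1) if (abs(xs-x)<.6).any()])
for s in (-1,1):
    m=(Z>12)&(Z<17)&(np.sign(Y)==s)&(X<-40)&(abs(Y)<40); print(s,np.percentile(abs(Y[m]),[99.5]))
cv2.imwrite('pics/w9z.png',cv2.resize(p[160:340,220:420],None,fx=3.5,fy=3.2,interpolation=cv2.INTER_CUBIC))
```

```text
t 11.92 edge c,y,h mm [36.  -0.4  0.2] yaw,tilt,roll [-3.600e-01  1.155e+01 -1.000e-02] F dock [-8.2  1.5  5. ] gw 38.5 M [-0.06  2.67  0.05]
-12 [(-60, -10.1), (-59, -9.9), (-58, -10.1), (-57, -9.7), (-56, -7.5), (-55, -4.3), (-54, -4.2), (-53, -4.0), (-52, -3.7), (-51, -4.2), (-50, -4.3), (-49, -3.9), (-48, 12.9), (-47, 13.6), (-46, 14.2), (-45, 14.1), (-44, 14.2), (-43, 13.9), (-42, 13.7), (-41, 12.5), (-40, 10.3), (-39, 0.1), (-38, 0.1), (-37, 19.1), (-36, 23.7), (-35, 28.5), (-34, 32.5), (-33, 37.3), (-32, 43.4), (-31, 47.1), (-30, 52.3), (-29, 54.0), (-28, 54.2), (-27, 54.1), (-26, 54.0), (-25, 53.5)]
-6 [(-60, -9.9), (-59, -9.9), (-58, -9.8), (-57, -9.9), (-56, -9.0), (-55, -4.2), (-54, -4.1), (-53, -3.6), (-52, -3.8), (-51, -3.9), (-50, -3.9), (-49, -4.0), (-48, 12.8), (-47, 13.7), (-46, 14.0), (-45, 13.9), (-44, 14.0), (-43, 14.1), (-42, 13.6), (-41, 12.6), (-40, 10.1), (-39, 0.1), (-38, 0.1), (-37, 18.7), (-36, 23.8), (-35, 27.5), (-34, 32.6), (-33, 37.5), (-32, 42.6), (-31, 46.9), (-30, 51.7), (-29, 53.9), (-28, 54.2), (-27, 54.1), (-26, 53.5), (-25, 53.7)]
0 [(-60, -9.8),
[... 718 characters left out ...]
), (-40, 8.9), (-39, 0.0), (-38, 0.3), (-37, 19.4), (-36, 24.1), (-35, 27.6), (-34, 32.7), (-33, 37.3), (-32, 42.1), (-31, 47.2), (-30, 51.6), (-29, 53.9), (-28, 54.1), (-27, 54.2), (-26, 53.8), (-25, 53.9)]
12 [(-60, -10.1), (-59, -10.0), (-58, -9.7), (-57, -10.1), (-56, -5.2), (-55, -4.3), (-54, -4.0), (-53, -4.1), (-52, -3.7), (-51, -3.9), (-50, -3.8), (-49, -3.8), (-47, 13.9), (-46, 14.0), (-45, 14.2), (-44, 14.0), (-43, 13.8), (-42, 13.7), (-41, 12.6), (-40, 8.2), (-39, -0.0), (-38, 0.3), (-37, 19.7), (-36, 23.8), (-35, 27.7), (-34, 33.4), (-33, 37.5), (-32, 42.0), (-31, 47.5), (-30, 51.7), (-29, 54.1), (-28, 54.1), (-27, 54.1), (-26, 53.9), (-25, 53.8)]
-1 [29.76029741]
1 [30.02829154]
```

View pics/w9z.png

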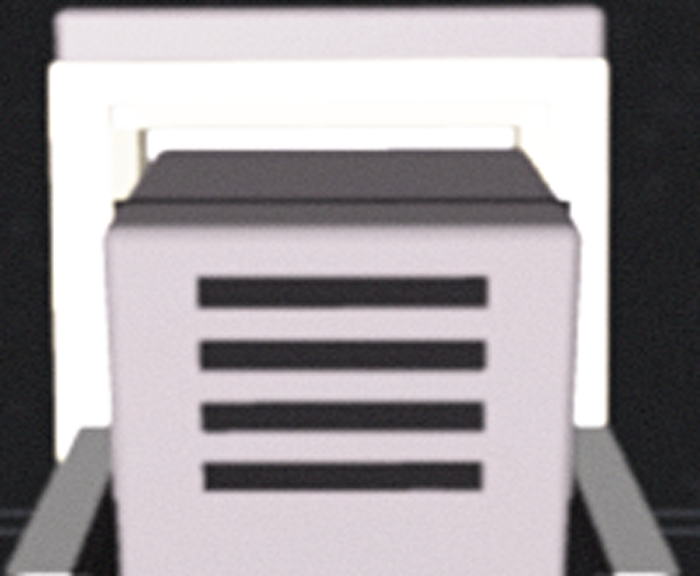

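The rear corner clears the rear wall by about 2 mm, so I'll rock down now while keeping the push.

>>> arm_command --series '[{"tx": -0.25,"ty": 0,"tz": 0.02,"wx": 0,"wy": -0.025,"wz": 0},{"tx": -0.25,"ty": 0,"tz": 0.02,"wx": 0,"wy": -0.025,"wz": 0},{"tx": -0.23,"ty": 0,"tz": 0.03,"wx": 0,"wy": -0.025,"wz": 0},{"tx": -0.23,"ty": 0,"tz": 0.03,"wx": 0,"wy": -0.025,"wz": 0},{"tx": -0.22,"ty": 0,"tz": 0.02,"wx": 0,"wy": -0.02,"wz": 0}]'

```text
clock: 12.38
tcp_pos: [0.5188, -0.0133, 0.0296]
ee_rot: [-0.087, 0.995, -0.005, -0.052]
wrist_force: [-8.8, 0.4, 3.9]
gripper_width: 0.0389
```

Run:
```python
from h import *
go(36.5,0,.3,2,5)
```

```text
t 12.38 edge c,y,h mm [36.7 -0.6  0.3] yaw,tilt,roll [-0.4   5.95 -0.02] F dock [-8.5  1.9  3.9] gw 38.9 M [0.14 3.09 0.34]
[0.02 0.01 0.05] [ 0.     -0.0138 -0.0014]
[0.02 0.01 0.05] [ 0.     -0.0138 -0.0014]
[0.03 0.01 0.05] [ 0.     -0.0138 -0.0014]
[0.03 0.01 0.05] [ 0.     -0.0138 -0.0014]
[0.03 0.01 0.05] [ 0.     -0.0138 -0.0014]
```

>>> arm_command --series '[{"tx": -0.2,"ty": 0,"tz": 0.04,"wx": 0,"wy": -0.025,"wz": 0},{"tx": -0.2,"ty": 0,"tz": 0.04,"wx": 0,"wy": -0.025,"wz": 0},{"tx": -0.2,"ty": 0,"tz": 0.05,"wx": 0,"wy": -0.02,"wz": 0},{"tx": -0.2,"ty": 0,"tz": 0.05,"wx": 0,"wy": -0.02,"wz": 0},{"tx": -0.18,"ty": 0,"tz": 0.05,"wx": 0,"wy": -0.01,"wz": 0}]'

```text
clock: 12.8
tcp_pos: [0.5172, -0.0137, 0.0263]
ee_rot: [-0.087, 0.996, -0.001, -0.009]
wrist_force: [-9.5, 0.8, 10.3]
gripper_width: 0.0388
```

Run:
```python
from h import *
go(36.5,0,0,0,5)
```

```text
t 12.8 edge c,y,h mm [36.6 -0.6  0.1] yaw,tilt,roll [-0.38  1.09 -0.04] F dock [-9.2  2.5 10.3] gw 38.8 M [0.34 3.42 0.3 ]
[0.01 0.01 0.02] [-0.0001 -0.0038 -0.0013]
[0.01 0.01 0.02] [-0.0001 -0.0038 -0.0013]
[0.01 0.01 0.02] [-0.0001 -0.0038 -0.0013]
[0.01 0.01 0.02] [-0.0001 -0.0038 -0.0013]
[0.01 0.01 0.02] [-0.0001 -0.0038 -0.0013]
```

```bash
cat > chk.py <<'E'
from h import *
import sys
def chk(n):
    where()
    p,d,c=cap('wrist',n); W=cloud(d,c)
    Q=(R.from_euler('z',-PSI,degrees=True).apply((W.reshape(-1,3)-C))*1000).reshape(W.shape)
    X,Y,Z=Q[...,0],Q[...,1],Q[...,2]
    m=(abs(Y)<8)&(X<-20)&(X>-70)&(Z>-12); xs=X[m];zs=Z[m]
    print([(x,round(float(np.median(zs[abs(xs-x)<.6])),1)) for x in range(-50,-24,1) if (abs(xs-x)<.6).any()])
    m=(abs(Y)<15)&(X<0)&(X>-36)&(Z>30)&(Z<50); q=Q[m]; A=np.c_[q[:,:2],np.ones(len(q))]; print('top plane',np.linalg.lstsq(A,q[:,2],rcond=None)[0].round(4),len(q))
    cv2.imwrite('pics/z'+n,cv2.resize(p[160:340,220:420],None,fx=3.5,fy=3.2,interpolation=cv2.INTER_CUBIC))
chk(sys.argv[1])
E
python3 chk.py w10.png
```

```text
t 12.8 edge c,y,h mm [36.6 -0.6  0.1] yaw,tilt,roll [-0.38  1.09 -0.04] F dock [-9.2  2.5 10.3] gw 38.8 M [0.34 3.42 0.3 ]
[(-50, -4.1), (-49, -4.0), (-48, -1.6), (-47, 10.5), (-46, 14.2), (-45, 14.2), (-44, 14.1), (-43, 13.9), (-42, 13.5), (-41, 12.6), (-40, 11.7), (-39, 8.6), (-38, 26.9), (-37, 41.1), (-36, 41.5), (-35, 41.5), (-34, 41.5), (-33, 41.9), (-32, 42.1), (-31, 42.0), (-30, 41.6), (-29, 41.4), (-28, 41.3), (-27, 41.7), (-26, 41.9), (-25, 41.8)]
top plane [-3.06000e-02  1.10000e-03  4.07302e+01] 11390
```

View pics/zw10.png

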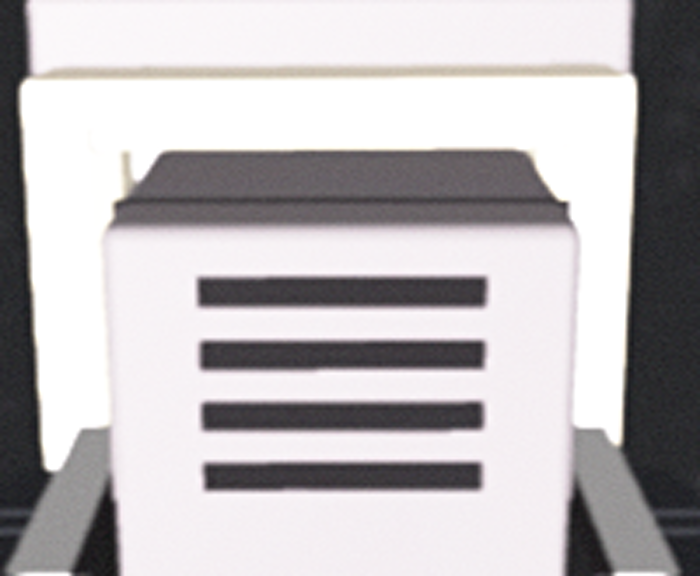

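>>> arm_command --series '[{"tx": -0.15,"ty": 0,"tz": 0.05,"wx": 0,"wy": -0.015,"wz": 0},{"tx": -0.15,"ty": 0,"tz": 0.05,"wx": 0,"wy": -0.015,"wz": 0},{"tx": -0.12,"ty": 0,"tz": 0.05,"wx": 0,"wy": -0.012,"wz": 0},{"tx": -0.1,"ty": 0,"tz": 0.05,"wx": 0,"wy": -0.01,"wz": 0},{"tx": -0.05,"ty": 0,"tz": 0.05,"wx": 0,"wy": -0.01,"wz": 0}]'

```text
clock: 13.27
tcp_pos: [0.5172, -0.0137, 0.0257]
ee_rot: [-0.088, 0.996, 0.001, 0.017]
wrist_force: [-5.6, 0.2, 9.0]
gripper_width: 0.0386
```

```bash
python3 chk.py w11.png
```

```text
t 13.27 edge c,y,h mm [37.4 -0.6  1.5] yaw,tilt,roll [-0.29 -1.99 -0.09] F dock [-5.5  1.2  9. ] gw 38.6 M [-0.12  2.68  0.02]
[(-50, -4.0), (-49, -3.9), (-48, 1.0), (-47, 8.9), (-46, 14.1), (-45, 14.1), (-44, 14.1), (-43, 13.9), (-42, 13.6), (-41, 12.6), (-40, 11.8), (-39, 27.0), (-38, 39.3), (-37, 39.9), (-36, 39.9), (-35, 40.0), (-34, 40.4), (-33, 40.6), (-32, 40.4), (-31, 40.0), (-30, 40.0), (-29, 40.1), (-28, 40.4), (-27, 40.6), (-26, 40.5), (-25, 40.1)]
top plane [-1.60000e-03  2.60000e-03  4.01689e+01] 11255
```

View pics/zw11.png

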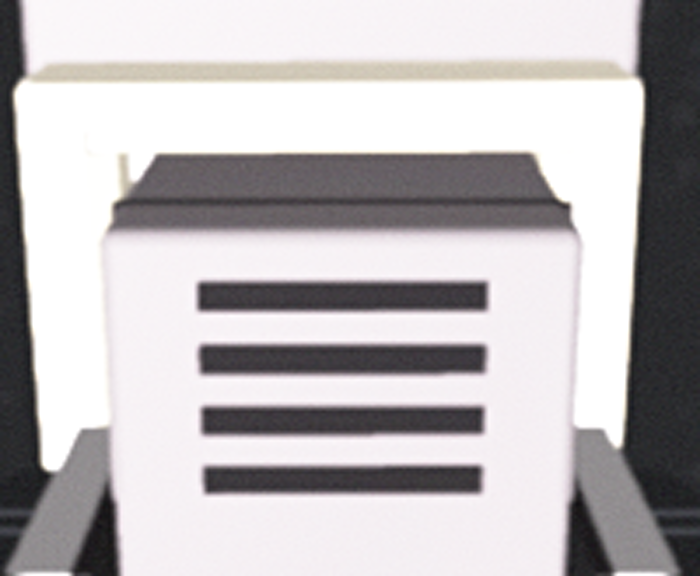

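Pack is flat with its top 40 mm above the floor. I'll relax, then open.

>>> arm_command --series '[{"tx": 0,"ty": 0,"tz": 0,"wx": 0,"wy": 0,"wz": 0},{"tx": 0,"ty": 0,"tz": 0,"wx": 0,"wy": 0,"wz": 0},{"tx": 0,"ty": 0,"tz": 0,"wx": 0,"wy": 0,"wz": 0},{"tx": 0,"ty": 0,"tz": 0,"wx": 0,"wy": 0,"wz": 0},{"tx": 0,"ty": 0,"tz": 0,"wx": 0,"wy": 0,"wz": 0}]' --force 25

```text
clock: 13.73
tcp_pos: [0.516, -0.0139, 0.0261]
ee_rot: [-0.088, 0.996, 0.001, 0.017]
wrist_force: [-3.6, -1.1, 1.7]
gripper_width: 0.0386
```

```bash
python3 chk.py w12.png
```

```text
t 13.73 edge c,y,h mm [36.2 -0.6  1.8] yaw,tilt,roll [-0.3  -1.91 -0.09] F dock [-3.8 -0.4  1.7] gw 38.6 M [-0.25  1.72  0.05]
[(-50, -4.0), (-49, -3.9), (-48, 1.3), (-47, 8.8), (-46, 14.0), (-45, 14.0), (-44, 14.0), (-43, 14.0), (-42, 13.6), (-41, 12.6), (-40, 29.1), (-39, 39.8), (-38, 40.0), (-37, 40.0), (-36, 40.0), (-35, 40.5), (-34, 40.6), (-33, 40.4), (-32, 40.2), (-31, 40.1), (-30, 40.2), (-29, 40.6), (-28, 40.7), (-27, 40.6), (-26, 40.2), (-25, 40.2)]
top plane [3.70000e-03 1.70000e-03 4.04739e+01] 11176
```

>>> arm_command --series '[{"tx": 0,"ty": 0,"tz": 0,"wx": 0,"wy": 0,"wz": 0},{"tx": 0,"ty": 0,"tz": 0,"wx": 0,"wy": 0,"wz": 0},{"tx": 0,"ty": 0,"tz": 0,"wx": 0,"wy": 0,"wz": 0},{"tx": 0,"ty": 0,"tz": 0,"wx": 0,"wy": 0,"wz": 0},{"tx": 0,"ty": 0,"tz": 0,"wx": 0,"wy": 0,"wz": 0}]' --jaw 0.75

```text
clock: 14.2
tcp_pos: [0.5219, -0.0118, 0.0278]
ee_rot: [-0.088, 0.996, 0.002, 0.022]
wrist_force: [-0.1, -0.3, 0.3]
gripper_width: 0.0643
```

```bash
python3 chk.py w13.png
```

```text
t 14.2 edge c,y,h mm [42.6  0.4  4. ] yaw,tilt,roll [-0.21 -2.52 -0.03] F dock [-0.2 -0.2  0.3] gw 64.3 M [-0.01  0.14  0.02]
[(-50, -3.9), (-49, -3.9), (-48, -1.0), (-47, 8.7), (-46, 14.1), (-45, 14.1), (-44, 14.0), (-43, 14.1), (-42, 13.5), (-41, 30.0), (-40, 30.4), (-39, 40.1), (-38, 40.2), (-37, 40.2), (-36, 40.5), (-35, 40.8), (-34, 40.8), (-33, 40.6), (-32, 40.2), (-31, 40.3), (-30, 40.5), (-29, 40.8), (-28, 40.9), (-27, 40.7), (-26, 40.3), (-25, 40.3)]
top plane [ 4.90000e-03 -5.00000e-04  4.07234e+01] 11386
```

View pics/w13.png

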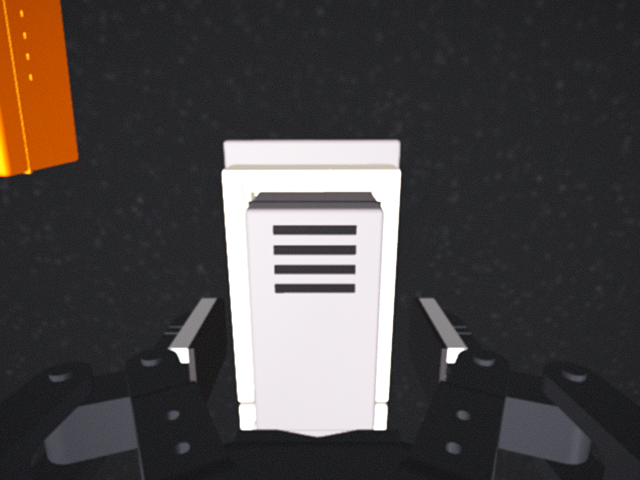

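>>> arm_command --series '[{"tx": 0,"ty": 0,"tz": -1,"wx": 0,"wy": 0,"wz": 0},{"tx": 0,"ty": 0,"tz": -2,"wx": 0,"wy": 0,"wz": 0},{"tx": 0,"ty": 0,"tz": -2,"wx": 0,"wy": 0,"wz": 0},{"tx": 1.5,"ty": 0,"tz": -2,"wx": 0,"wy": 0,"wz": 0},{"tx": 1.5,"ty": 0,"tz": -2,"wx": 0,"wy": 0,"wz": 0}]'

```text
clock: 14.67
tcp_pos: [0.488, -0.018, 0.1181]
ee_rot: [-0.088, 0.996, 0.0, 0.019]
wrist_force: [0.1, -0.3, -0.8]
gripper_width: 0.064
```

>>> arm_command --series '[{"tx": 2.5,"ty": 0,"tz": -1,"wx": 0,"wy": 0.06,"wz": 0},{"tx": 2.5,"ty": 0,"tz": -1,"wx": 0,"wy": 0.06,"wz": 0},{"tx": 2,"ty": 0,"tz": -1,"wx": 0,"wy": 0,"wz": 0},{"tx": 0,"ty": 0,"tz": 0,"wx": 0,"wy": 0,"wz": 0},{"tx": 0,"ty": 0,"tz": 0,"wx": 0,"wy": 0,"wz": 0}]'

```text
clock: 15.08
tcp_pos: [0.4169, -0.0306, 0.1596]
ee_rot: [-0.089, 0.995, -0.004, -0.038]
wrist_force: [1.6, 1.6, -0.3]
gripper_width: 0.0642
```

```bash
cat > fin.py <<'E'
from h import *
import sys
where(); n=sys.argv[1]
p,d,c=cap('wrist',n); W=cloud(d,c)
Q=(R.from_euler('z',-PSI,degrees=True).apply((W.reshape(-1,3)-C))*1000).reshape(W.shape)
X,Y,Z=Q[...,0],Q[...,1],Q[...,2]
m=(abs(Y)<30)&(Z>30)&(Z<50)&(abs(X)<50); q=Q[m]; print('pack rect',rect(q/1000),len(q))
m2=m&(abs(Y)<17)&(X<33)&(X>-35); q=Q[m2]; A=np.c_[q[:,:2],np.ones(len(q))]; print('top plane',np.linalg.lstsq(A,q[:,2],rcond=None)[0].round(4))
for lo in range(-36,37,8): 
    k=m&(abs(Y)<17)&(abs(X-lo)<4); print(lo,np.median(Z[k]).round(2),end=' ')
t=(Z>12)&(Z<16)&(abs(Y)<36)&(abs(X)<75); q=Q[t]; A=np.c_[q[:,:2],np.ones(len(q))]; print('\ntray',rect(q/1000),np.linalg.lstsq(A,q[:,2],rcond=None)[0].round(4))
E
python3 fin.py w14.png
```

```text
t 15.08 edge c,y,h mm [-66.1   0.9 131.3] yaw,tilt,roll [-0.13  4.36 -0.02] F dock [ 1.8  1.3 -0.3] gw 64.2 M [ 0.06 -0.33  0.03]
pack rect (-8.5, 1.3, 65.3, 40.1, -0.15) 5737
top plane [ 8.80000e-03 -7.00000e-04  4.07129e+01]
-36 40.17 -28 40.42 -20 40.63 -12 40.55 -4 40.58 4 40.72 12 40.86 20 40.94 28 40.61 36 nan 
tray (-4.2, 0.1, 87.7, 60.2, 0.03) [-4.00000e-04  2.90000e-03  1.37747e+01]
  return _methods._mean(a, axis=axis, dtype=dtype,
  ret = ret.dtype.type(ret / rcount)
```

View pics/w14.png

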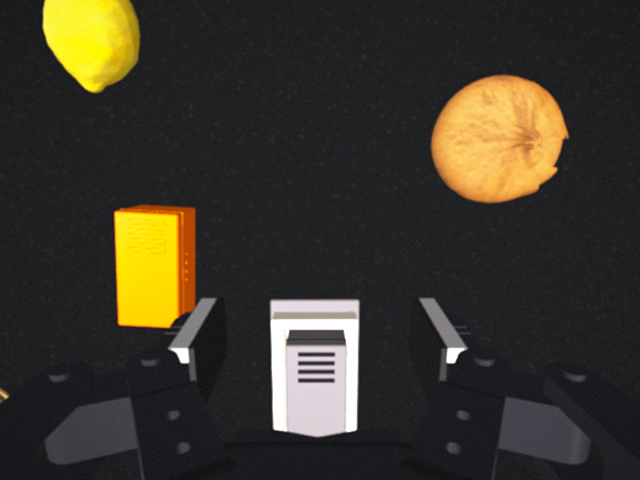

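The contact end reads about 0.5–0.8 mm high, probably lifted by the tool as it relaxed and now held by spring friction. I'll seat it with a gentle press of the shut fingertips.

```bash
cat >> h.py <<'E'
def gt(x,y,z,n,tilt=0):
    s=env.sense(); q=R.from_euler('z',-PSI,degrees=True).apply(np.array(s['tcp_pos'])-C)*1000
    print('t',round(s['clock'],2),'tcp dock mm',q.round(1),'Fz',s['wrist_force'].round(1),s['gripper_width'].round(4))
    plan(C+R.from_euler('z',PSI,degrees=True).apply([x/1000,y/1000,z/1000]),down(PSI,tilt),n)
E
python3 -c "
from h import *
gt(20,0,65,5)"
```

```text
Traceback (most recent call last):
  File "h.py", line 50, in gt
    print('t',round(s['clock'],2),'tcp dock mm',q.round(1),'Fz',s['wrist_force'].round(1),s['gripper_width'].round(4))
                                                                                          ^^^^^^^^^^^^^^^^^^^^^^^^
AttributeError: 'float' object has no attribute 'round'
```

```bash
sed -i "s/s\['gripper_width'\].round(4))/s['gripper_width'])/" h.py
python3 -c "
from h import *
gt(20,0,65,5)"
```

```text
t 15.13 tcp dock mm [-102.3    0.9  150.1] Fz [ 0.4 -0.3  0.6] 0.06374866205342396
[-2.57 -0.01  1.51] [-0.     -0.0152 -0.0005]
[-2.55 -0.01  1.55] [-0.     -0.0152 -0.0005]
[-2.52 -0.01  1.59] [-0.     -0.0152 -0.0005]
[-2.5  -0.02  1.63] [-0.     -0.0152 -0.0005]
[-2.47 -0.02  1.66] [-0.     -0.0152 -0.0005]
```

>>> arm_command --series '[{"tx": -2.6,"ty": 0,"tz": 0.6,"wx": 0,"wy": -0.015,"wz": 0},{"tx": -2.6,"ty": 0,"tz": 0.9,"wx": 0,"wy": -0.015,"wz": 0},{"tx": -2.5,"ty": 0,"tz": 1.3,"wx": 0,"wy": -0.015,"wz": 0},{"tx": -2.2,"ty": 0,"tz": 1.7,"wx": 0,"wy": -0.015,"wz": 0},{"tx": -1.5,"ty": 0,"tz": 1.3,"wx": 0,"wy": -0.015,"wz": 0}]' --jaw 0

```text
clock: 15.55
tcp_pos: [0.5337, -0.0096, 0.0978]
ee_rot: [-0.09, 0.996, 0.001, 0.006]
wrist_force: [0.8, -0.1, 0.3]
gripper_width: 0.0033
```

```bash
python3 -c "
from h import *
gt(20,0,50,5)"
```

```text
t 15.55 tcp dock mm [16.3  0.7 88.3] Fz [ 0.8 -0.1  0.3] 0.003282332390113202
[-0.07 -0.01  0.77] [ 0.0002  0.0024 -0.0003]
[-0.07 -0.01  0.77] [ 0.0002  0.0024 -0.0003]
[-0.07 -0.01  0.77] [ 0.0002  0.0024 -0.0003]
[-0.07 -0.01  0.77] [ 0.0002  0.0024 -0.0003]
[-0.07 -0.01  0.77] [ 0.0002  0.0024 -0.0003]
```

>>> arm_command --series '[{"tx": -0.05,"ty": 0,"tz": 0.8,"wx": 0,"wy": 0.002,"wz": 0},{"tx": -0.05,"ty": 0,"tz": 0.8,"wx": 0,"wy": 0.002,"wz": 0},{"tx": -0.05,"ty": 0,"tz": 0.8,"wx": 0,"wy": 0.002,"wz": 0},{"tx": 0,"ty": 0,"tz": 0.4,"wx": 0,"wy": 0.002,"wz": 0},{"tx": 0,"ty": 0,"tz": 0.1,"wx": 0,"wy": 0,"wz": 0}]'

```text
clock: 15.97
tcp_pos: [0.5351, -0.0097, 0.0622]
ee_rot: [-0.089, 0.996, -0.0, -0.002]
wrist_force: [-0.7, -0.0, 0.4]
gripper_width: 0.0003
```

>>> arm_command --series '[{"tx": 0,"ty": 0,"tz": 0,"wx": 0,"wy": 0,"wz": 0},{"tx": 0,"ty": 0,"tz": 0,"wx": 0,"wy": 0,"wz": 0},{"tx": 0,"ty": 0,"tz": 0,"wx": 0,"wy": 0,"wz": 0},{"tx": 0,"ty": 0,"tz": 0,"wx": 0,"wy": 0,"wz": 0},{"tx": 0,"ty": 0,"tz": 0,"wx": 0,"wy": 0,"wz": 0}]'

```text
clock: 16.38
tcp_pos: [0.5349, -0.0097, 0.0643]
ee_rot: [-0.089, 0.996, -0.0, -0.001]
wrist_force: [0.4, -0.2, 0.4]
gripper_width: -0.0
```

```bash
python3 -c "
from h import *
gt(20,0,42,5)"
```

```text
t 16.38 tcp dock mm [17.5  0.4 54.8] Fz [ 0.4 -0.2  0.4] -4.8619807360845364e-05
[-0.05 -0.01  0.26] [-0.     -0.0003 -0.0003]
[-0.05 -0.01  0.26] [-0.     -0.0003 -0.0003]
[-0.05 -0.01  0.26] [-0.     -0.0003 -0.0003]
[-0.05 -0.01  0.26] [-0.     -0.0003 -0.0003]
[-0.05 -0.01  0.26] [-0.     -0.0003 -0.0003]
```

>>> arm_command --series '[{"tx": -0.05,"ty": 0,"tz": 0.3,"wx": 0,"wy": 0,"wz": 0},{"tx": -0.05,"ty": 0,"tz": 0.3,"wx": 0,"wy": 0,"wz": 0},{"tx": -0.05,"ty": 0,"tz": 0.25,"wx": 0,"wy": 0,"wz": 0},{"tx": -0.05,"ty": 0,"tz": 0.2,"wx": 0,"wy": 0,"wz": 0},{"tx": 0,"ty": 0,"tz": 0,"wx": 0,"wy": 0,"wz": 0}]'

```text
clock: 16.8
tcp_pos: [0.5376, -0.0091, 0.0539]
ee_rot: [-0.09, 0.996, 0.0, 0.0]
wrist_force: [0.1, -0.0, 0.4]
gripper_width: -0.0002
```

>>> arm_command --series '[{"tx": 0,"ty": 0,"tz": 0.1,"wx": 0,"wy": 0,"wz": 0},{"tx": 0,"ty": 0,"tz": 0.1,"wx": 0,"wy": 0,"wz": 0},{"tx": 0,"ty": 0,"tz": 0.1,"wx": 0,"wy": 0,"wz": 0},{"tx": 0,"ty": 0,"tz": 0.1,"wx": 0,"wy": 0,"wz": 0},{"tx": 0,"ty": 0,"tz": 0.05,"wx": 0,"wy": 0,"wz": 0}]'

```text
clock: 17.22
tcp_pos: [0.5382, -0.009, 0.0501]
ee_rot: [-0.09, 0.996, -0.0, 0.001]
wrist_force: [-3.7, 0.8, 9.2]
gripper_width: 0.0001
```

```bash
python3 -c "
from h import *
gt(20,0,42,5)"
```

```text
t 17.22 tcp dock mm [20.8  0.4 40.6] Fz [-3.7  0.8  9.2] 0.0001450950426231691
[ 0.02 -0.01 -0.03] [-0.0001  0.0003 -0.0001]
[ 0.02 -0.01 -0.03] [-0.0001  0.0003 -0.0001]
[ 0.02 -0.01 -0.03] [-0.0001  0.0003 -0.0001]
[ 0.02 -0.01 -0.03] [-0.0001  0.0003 -0.0001]
[ 0.02 -0.01 -0.03] [-0.0001  0.0003 -0.0001]
```

>>> arm_command --series '[{"tx": 0,"ty": 0,"tz": 0.12,"wx": 0,"wy": 0,"wz": 0},{"tx": 0,"ty": 0,"tz": 0.14,"wx": 0,"wy": 0,"wz": 0},{"tx": 0,"ty": 0,"tz": 0.15,"wx": 0,"wy": 0,"wz": 0},{"tx": 0,"ty": 0,"tz": 0.15,"wx": 0,"wy": 0,"wz": 0},{"tx": 0,"ty": 0,"tz": 0.15,"wx": 0,"wy": 0,"wz": 0}]'

```text
clock: 17.63
tcp_pos: [0.5382, -0.009, 0.05]
ee_rot: [-0.092, 0.996, -0.001, 0.002]
wrist_force: [-6.4, 1.8, 17.0]
gripper_width: -0.0
```

```bash
python3 -c "
from h import *
gt(20,0,42,5)"
```

```text
t 17.63 tcp dock mm [20.9  0.5 40.5] Fz [-6.4  1.8 17. ] -2.7759669708837902e-05
[ 0.02 -0.01 -0.03] [-0.0003  0.0006  0.0005]
[ 0.02 -0.01 -0.03] [-0.0003  0.0006  0.0005]
[ 0.02 -0.01 -0.03] [-0.0003  0.0006  0.0005]
[ 0.02 -0.01 -0.03] [-0.0003  0.0006  0.0005]
[ 0.02 -0.01 -0.03] [-0.0003  0.0006  0.0005]
```

17 N moves it no further, and the top reads 50.0 mm above the worktop, which is the seated height. Backing off to re-measure.

>>> arm_command --series '[{"tx": 0,"ty": 0,"tz": -0.5,"wx": 0,"wy": 0,"wz": 0},{"tx": 0,"ty": 0,"tz": -2,"wx": 0,"wy": 0,"wz": 0},{"tx": 0,"ty": 0,"tz": -2.5,"wx": 0,"wy": 0,"wz": 0},{"tx": 1.5,"ty": 0,"tz": -2.5,"wx": 0,"wy": 0,"wz": 0},{"tx": 2.5,"ty": 0,"tz": -2,"wx": 0,"wy": 0,"wz": 0}]'

```text
clock: 18.05
tcp_pos: [0.498, -0.0164, 0.1444]
ee_rot: [-0.092, 0.996, -0.002, -0.003]
wrist_force: [0.4, 0.1, 0.5]
gripper_width: 0.0002
```

>>> arm_command --series '[{"tx": 3,"ty": 0,"tz": -1.5,"wx": 0,"wy": 0,"wz": 0},{"tx": 3,"ty": 0,"tz": -1,"wx": 0,"wy": 0,"wz": 0},{"tx": 1.5,"ty": 0,"tz": -1,"wx": 0,"wy": 0,"wz": 0},{"tx": 0,"ty": 0,"tz": 0,"wx": 0,"wy": 0,"wz": 0},{"tx": 0,"ty": 0,"tz": 0,"wx": 0,"wy": 0,"wz": 0}]' --jaw 0.8

```text
clock: 18.47
tcp_pos: [0.4198, -0.0311, 0.186]
ee_rot: [-0.091, 0.996, -0.001, 0.002]
wrist_force: [-0.0, -0.9, -0.6]
gripper_width: 0.0604
```

```bash
python3 fin.py w15.png
python3 - <<'E'
from h import *
cap('scene','s15.png');cap('top','t15.png'); q=cv2.imread('pics/s15.png'); cv2.imwrite('pics/s15z.png',cv2.resize(q[170:310,220:400],None,fx=4,fy=4,interpolation=cv2.INTER_CUBIC))
E
```

```text
t 18.47 edge c,y,h mm [-6.200e+01  1.000e-01  1.606e+02] yaw,tilt,roll [ 0.14 -0.17 -0.09] F dock [-0.2 -0.9 -0.6] gw 60.4 M [ 0.05 -0.06 -0.02]
pack rect (-2.3, 1.3, 77.0, 40.0, -0.12) 5316
top plane [-5.40000e-03  3.80000e-03  4.00291e+01]
-36 39.84 -28 40.16 -20 40.23 -12 40.01 -4 39.98 4 39.98 12 39.97 20 39.98 28 39.84 36 39.91 
tray (9.3, 0.1, 115.0, 60.2, -0.03) [2.20000e-03 8.00000e-04 1.38509e+01]
```

View pics/s15z.png

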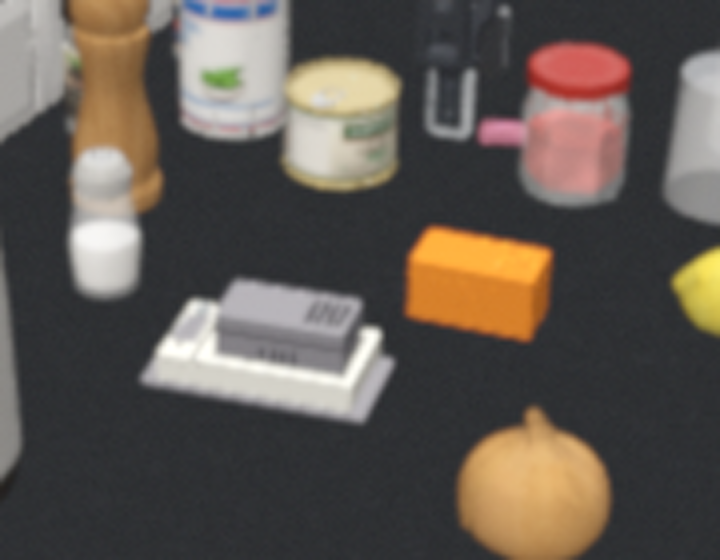

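View pics/w15.png

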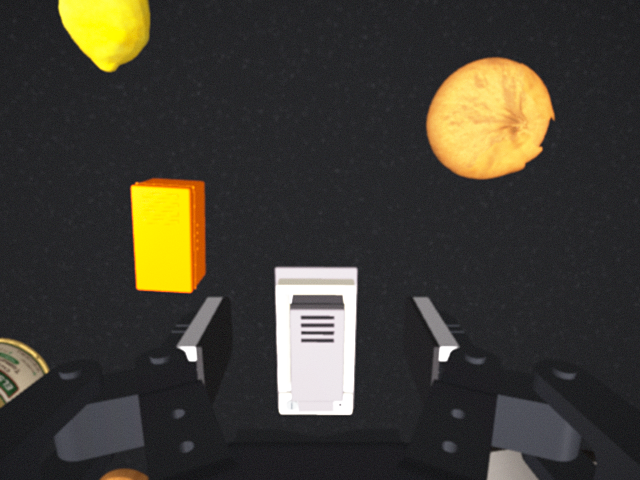

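View pics/t15.png

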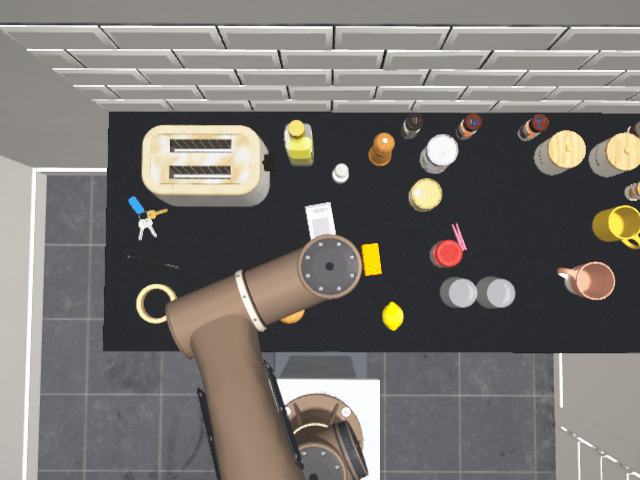

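The pack is level in the pocket, with its top 40 mm above the floor at both ends. The bystanders and look-alikes haven't moved, and the gripper is clear. Handing in.

```bash
python3 -c "
from rig import env
print(env.finish_job())"
```

```text
the job is handed in; nothing more can be done
None
```

The battery pack is in the charging dock's pocket, flat and fully home. I let go and handed the job in at about 18.6 s of the 61 s allowed.

**What I did:** I gripped the grey pack across its width and entered it contact end first at about 20°. I pushed it against the spring contacts, reading up to about 9 N, then rocked it flat while holding the push, with up to about 10 N upward force. Then I let go.

**What disagreed:** After I let go, the contact end measured about 0.5–0.8 mm high, because the gripper had lifted it slightly as it relaxed. I pressed it down with the shut fingertips; readings reached 17 N, under the 25 N limit.

**Last checks:**
- **Height and level:** the top is 39.8–40.2 mm above the pocket floor along its whole length, tilted about 0.3°.
- **Position:** the pack is within about 1 mm of the expected seat along the pocket. It measured about 1 mm off-centre across it. Both are within what the cameras can resolve.
- **Surroundings:** the robot was clear of everything. In the last pictures the tin, shaker, jar and both look-alikes were where they started; I compared these by eye only.

The spring travel could not be read directly. I inferred it from the push forces and the pack's position.

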